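# Open the bench bath, load the tube carriers and start it

### The job

Pry the snapped-on cover of the bench bath loose at its notch with the flat-blade opener, then lift it off by its handle and lay it flat on the blue mat, along it and within its edges. Lift every purple tube carrier by its bar handle into the bath, one to a bay, upright and fully down, and when all of them are in press the green start button right down. Leave the opener lying on its black mat, and do not tip any carrier over or disturb the other things on the bench.

Things in the scene. Friction and masses are not known exactly. Their poses are not given: they have to be found in the camera images.
- bath: white bench bath, fixed; origin on the bench under the centre of the well, +x away from the robot at yaw 0. The well is 80 mm (x) by 248 mm (y) inside; floor 12 mm and wall tops 62 mm above the bench; walls 8 mm. Dividers 3 mm thick, 20 mm high at y = -62, 0, 62 mm make four bays, each 80 (x) by 59 mm (y). Lugs beside the cover rise to 70 mm. A blue pod, 50 mm high, at y = 145 to 215 mm carries the button
- bath_notch (a point): the notch: a slot in the bath's near wall, 44 mm wide, 12 mm high (50 to 62 mm above the bench), just under the middle of the cover's near edge; this point is at the wall's outer face (bath x = -48 mm), mid-height (56 mm); axes as the bath's. A blade enters along the bath's +x
- catch_mid (a point): point midway between the two catches, at the height of their noses (bath x = -48, y = 0, z = 74.4 mm). At y = -90 and 90 mm stand grey posts (28 mm wide, x = -71 to -54 mm, 78 mm tall), each with an orange sprung wedge nose that overlaps the cover's near edge by about 3 mm
- well_floor (a point): centre of the well's floor, 12 mm above the bench, axes as the bath's; the centres of the four bays lie at y = -93, -31, 31 and 93 mm from it
- cover_handle (a point): pale plate cover, 96 (x) by 264 (y) by 5 mm, 180 g, with an orange mark over the notch; snapped onto the bath at the start, underside 62 mm above the bench. This point is the centre of its black bar handle, along the cover's y: 80 mm long, 14 mm wide (x), 12 mm high, 34 mm above the cover's underside, open beneath, feet at both ends. z up
- cover_edge (a point): middle of the cover's near lower edge, 48 mm in -x from the handle and 34 mm below it. Lifting this edge takes about 4 N until it has risen about 12 mm; it then snaps over the orange noses and stays propped on them, about 13 mm up; after that the cover lifts off freely
- opener_grip (a point): flat-blade opener, 90 g, lying on the black tool mat: red handle 80 mm long, 18 wide (y), 24 high; steel blade 20 mm wide, 3 thick, sticking out 60 mm along the opener's +x at half the handle's height. This point is in the handle, 22 mm from its front end, near the centre of mass, 12 mm above its underside
- opener_tip (a point): tip of the opener's blade, 82 mm in +x from opener_grip, same height, axes as the opener's
- tool_mat_c (a point): top centre of the black rubber tool mat, fixed, 170 (x) by 70 (y) by 3 mm
- cover_mat_c (a point): top centre of the blue cover mat, fixed, 150 (x) by 320 (y) by 6 mm thick; its long side is y
- carrier0_bar (a point): purple tube carrier with pink tube caps, about 160 g; body 56 (x) by 50 (y) by 40 mm, caps to 46 mm. This point is the centre of its steel handle bar, 88 mm above its underside; the bar lies along the carrier's y, 10 mm wide and high, 50 long, on posts at its ends (40 mm clear between). z up. Absent in some starts
- carrier1_bar (a point): purple tube carrier with light blue tube caps, about 160 g; body 56 (x) by 50 (y) by 40 mm, caps to 46 mm. This point is the centre of its steel handle bar, 88 mm above its underside; the bar lies along the carrier's y, 10 mm wide and high, 50 long, on posts at its ends (40 mm clear between). z up. Absent in some starts
- carrier2_bar (a point): purple tube carrier with green tube caps, about 160 g; body 56 (x) by 50 (y) by 40 mm, caps to 46 mm. This point is the centre of its steel handle bar, 88 mm above its underside; the bar lies along the carrier's y, 10 mm wide and high, 50 long, on posts at its ends (40 mm clear between). z up. Absent in some starts
- carrier3_bar (a point): purple tube carrier with clear white tube caps, about 160 g; body 56 (x) by 50 (y) by 40 mm, caps to 46 mm. This point is the centre of its steel handle bar, 88 mm above its underside; the bar lies along the carrier's y, 10 mm wide and high, 50 long, on posts at its ends (40 mm clear between). z up. Absent in some starts
- start (a joint): green start button (round, 32 mm) on the blue pod: 0 when up, 0.006 m fully pressed; springs back; about 5 N presses it fully
- start_top (a point): centre of the start button's top; pressed straight down
- reagent: bystander: amber glass bottle, 56 mm diameter, 110 tall; origin at the centre of its underside
- beaker: bystander: glass beaker, 68 mm wide, 85 tall; origin at the centre of its underside
- tip_box: bystander: yellow tip box, 75 x 115 x 53 mm; origin at the centre of its underside
- timer: bystander: white bench timer, 55 x 65 x 22 mm; origin at the centre of its underside
- jar: bystander: small jar, 44 mm diameter, 60 tall; origin at the centre of its underside
- tube_rack: bystander: flat purple tube rack without a handle, 70 x 210 x 28 mm, full of coloured tubes; origin at the centre of its underside
Mind the look-alikes: they are no part of the job. Of the things shaped like the part that bears opener_grip, the red one is meant.

How it is judged:
On the way, in this order (a step that is already met when the one before it is completed fails the run):
1. the cover's near edge is pried up over the catches with the opener's blade at the notch (z of cover_edge in the frame of bath above 0.072 m and horizontal distance between opener_tip and cover_edge below 0.065 m and z of opener_tip in the frame of bath above 0.057 m and distance between opener_tip and bath_notch below 0.08 m), for 0.1 s.
2. the cover lies flat on the blue mat, along it (horizontal distance between cover_handle and cover_mat_c below 0.035 m and z of cover_handle in the frame of cover_mat_c below 0.042 m and angle between cover_handle's own z axis and vertical below 0.1 rad and angle between the y axis of cover_handle and the y axis of cover_mat_c, either way round below 0.2 rad), for 0.2 s.
3. every carrier present stands fully down in the well, upright (x of carrier0_bar in the frame of bath between -0.025 and 0.025 m and y of carrier0_bar in the frame of bath between -0.112 and 0.112 m and z of each of carrier0_bar, carrier1_bar, carrier2_bar, carrier3_bar in the frame of bath below 0.107 m and angle between each of carrier0_bar, carrier1_bar, carrier2_bar, carrier3_bar's own z axis and vertical below 0.12 rad and x of carrier1_bar in the frame of bath between -0.025 and 0.025 m and y of carrier1_bar in the frame of bath between -0.112 and 0.112 m and x of carrier2_bar in the frame of bath between -0.025 and 0.025 m and y of carrier2_bar in the frame of bath between -0.112 and 0.112 m and x of carrier3_bar in the frame of bath between -0.025 and 0.025 m and y of carrier3_bar in the frame of bath between -0.112 and 0.112 m), for 0.3 s.
4. the start button is pressed right down with every carrier in place (all of step 3 and value of joint start above 0.0048 m), for 0.05 s.
At the end, for the whole second after the job is handed in: every carrier present stands in the well of the bath, fully down on its floor (within 7 mm) and upright (within 7 degrees); the cover lies flat on the blue mat, centred within 35 mm and along it within 11 degrees; the opener lies with its grip point over the black mat; the button is released (all of step 2 and all of step 3 and x of opener_grip in the frame of tool_mat_c between -0.085 and 0.085 m and y of opener_grip in the frame of tool_mat_c between -0.035 and 0.035 m and z of opener_grip in the frame of tool_mat_c below 0.03 m and value of joint start below 0.002 m); the robot touches nothing.
It fails at once if a bystander is shoved more than 50 mm (distance of any of reagent, beaker, tip_box, timer, jar, tube_rack from where it was at the start of the episode above 0.05 m).
It fails at once if a carrier is tipped over (angle between any of carrier0_bar, carrier1_bar, carrier2_bar, carrier3_bar's own z axis and vertical above 1 rad).
Of carrier0, carrier1, carrier2, carrier3 only 2 to 4 are there at a start; the rules pass over those that are not, and their reading is None.
At some moment in a run one of carrier0, carrier1, carrier2, carrier3 may be knocked a few centimetres aside while the robot is not near it.
It also fails if it takes over 210 s, if anything falls off the work surface, if the arm or the gripper's body presses on something with over 40 N, if the wrist force passes 120 N, or if a joint passes its speed limit or range.

### The arm

A 6-joint arm with a two-finger parallel gripper is mounted at the origin on the work surface. World frame = base frame: x ahead of the robot, y to its left, z up, the work surface at z = 0. Lengths are in m, angles in rad, forces in N, time in s.
With the tool pointing down it reaches from about 0.35 to 0.95 m from the base axis. Payload 17.4 kg.
Tool frame: the origin (TCP) lies midway between the tips of the shut fingers; the grasp point (between the pads) lies r.pinch_z behind it (r.pinch_z is the distance from the TCP to the grasp point, in m); z points along the fingers, y is the line along which they close (so a half turn about z gives the same grasp; the last joint's range is limited). The gripper opens to 93 mm and grips with 3 to 60 N. Pads are 15 mm wide; open, the fingers measure 128 mm over their backs; the gripper's body (75 mm by 188 mm) begins 65 mm behind the grasp point.
Start: joints at [1.228, 0.116, 1.442, -0, 1.584, -0.038], TCP at [0.203, 0.644, 0.219] pointing down, gripper open.
Joint ranges: [-2.83, 2.83], [-0.83, 2.19], [0.07, 2.5], [-1.14, 4.28], [0.01, 3], [-2.97, 2.97]. Speed limits (rad/s): [1.89, 1.89, 2.22, 3.14, 3.14, 3.14].

### API

Orientations are given as a rotation vector (axis times angle).
In Python, from station import r gives the robot as it stands.
- The arm moves only by the shell command python3 -m jog 'ROWS' [FORCE]. ROWS is JSON, a list of rows, each an object with "fingers": the opening, from -1 (shut) to 1 (fully open); "travel": the shift along the tool's x, y, z in mm, a list of three; "rotation": the turn, a rotation vector about the tool's x, y, z in degrees, a list of three. A call has 1 to 10 rows; each row shifts and turns the commanded pose from where the row before left it, along the tool's axes as they then stand; what a row does not reach is not made up. A row lasts 1/12 s, in which the tool goes at most 41.7 mm and 7.16 degrees, less where a joint would pass 70% of its speed; a pose out of reach is approached as far as the arm can. A call with a gripper value outside its range is refused whole. The fingers move at their own pace and stop on an object; FORCE is the grip in N (left out, the last holds). Time passes only in rows, so rows that do not move let the fingers close. It gives the time, the measured TCP pose, the force, the opening and the grip force at its end, in the units of the state.
- r.observe(): the state, without advancing time (a new reading comes with each control period).
- r.capture(name): name is "side" or "top" or "wrist"; returns a dict with "pixels" (480x640x3 uint8, red, green, blue), "K" (3x3 intrinsics, pixels), "cam_to_world" (4x4, takes a point from camera to world coordinates). Camera axes: x right, y down, z forward; pixel columns grow to the right and rows downward; lengths in m; the calibration is good to about 2 mm. The wrist camera is an equidistant fisheye: a pixel r from the principal point sees the ray r / f radians off the axis. A picture is of the moment at which its call begins. There is no depth.
- r.close_job(): hands the job in; it is judged then, once.
Trained networks look in a picture, given as the dict that the camera call returned (one of the last four; its "shot" number tells which), for a name from the list of things; names that differ only in an ending like _2 or _b are one class to them, and where a whole thing is asked for, a point or a joint stands for the part that bears it (a point fixed in the world has none). Each returns a list of dicts, best first, with "conf" (0 to 1); they miss things now and then, are a little off and sometimes report something else, mostly with a low value. They report only what shows in the picture. A call takes as long as a camera call. They do not tell look-alikes from the thing itself.
- r.cut_out(picture, thing): "region" (480x640 bool, what is visible of it) and "at" ([column, row] in pixels, amid what is visible of it).
The state is a dict: "time_s": time; "joints": joint angles; "joint_vel": joint speeds; "joint_efforts": joint torques, N m; "ee_pos": TCP position; "ee_rot": TCP orientation; "force": force on the tool from outside, world axes, zero at the start; "wrist_torque": the same for the moment, N m; "opening": finger opening in m; "gripper_force": force on a finger pad.
Only numpy, scipy, OpenCV 4.12 (cv2) and the standard library are available. Lean on these libraries where they do the work, as an engineer would, in place of code of your own. Each camera call takes 0.05 s, during which the arm holds its last target. There are 200 camera calls.

## Working session

There is one attempt and no reset: what is moved stays moved. The work goes in short steps, Python scripts to look and compute and a shell command to move; the robot and the scene stay as the last step left them, time stands still between calls to the robot, and variables do not carry over. Pictures are saved under pics/ and viewed, at most 14 in all, crops included, and the job is handed in when it is done.

```bash
ls; mkdir -p pics
python3 - <<'E'
from station import r
import cv2,numpy as np
s=r.observe();print({k:np.round(v,3) for k,v in s.items()},r.pinch_z)
for n in("top","side"):
    c=r.capture(n);cv2.imwrite(f"pics/{n}0.png",c["pixels"][:,:,::-1]);print(n,c["K"].round(1).tolist(),c["cam_to_world"].round(3).tolist())
E
```

```text
pics
{'time_s': np.float64(0.0), 'joints': array([ 1.228,  0.116,  1.442, -0.   ,  1.584, -0.038]), 'joint_vel': array([ 0.001, -0.001,  0.001,  0.002,  0.001, -0.001]), 'joint_efforts': array([-2.0000e-03, -7.2123e+01, -6.2264e+01,  7.8000e-02,  2.3000e-02,
       -0.0000e+00]), 'ee_pos': array([0.203, 0.644, 0.218]), 'ee_rot': array([-4.770e-01, -3.105e+00,  2.000e-03]), 'force': array([-0.74 , -0.28 , -0.366]), 'wrist_torque': array([0.01 , 0.034, 0.011]), 'gripper_force': np.float64(0.0), 'opening': np.float64(0.093)} 0.0188
top [[508.9, 0.0, 322.4], [0.0, 508.9, 256.2], [0.0, 0.0, 1.0]] [[-0.003, -0.98, 0.2, 0.313], [-1.0, 0.001, -0.007, -0.06], [0.007, -0.2, -0.98, 1.246], [0.0, 0.0, 0.0, 1.0]]
side [[551.8, 0.0, 317.7], [0.0, 551.8, 232.2], [0.0, 0.0, 1.0]] [[0.935, -0.201, 0.293, 0.148], [-0.355, -0.555, 0.753, -1.115], [0.012, -0.807, -0.59, 0.94], [0.0, 0.0, 0.0, 1.0]]
```

View pics/top0.png

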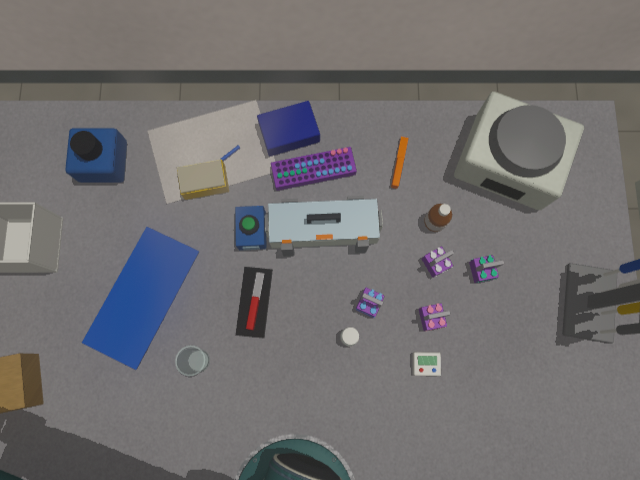

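View pics/side0.png

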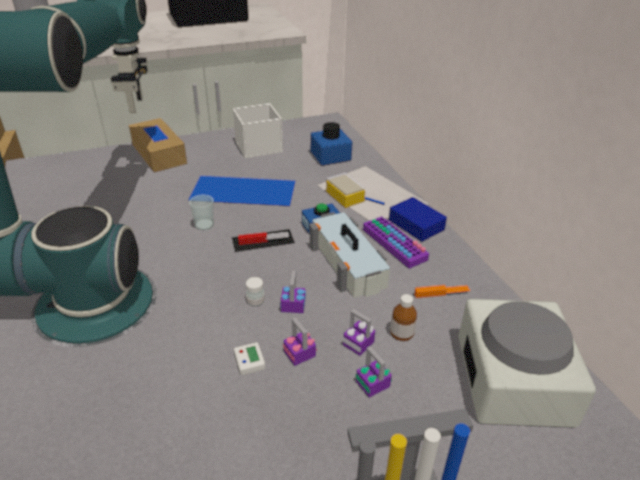

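The top view shows the bath at (323,223) and its button at (248,224). The black tool mat with the red opener is at (254,302), and the blue cover mat is at (141,297). The four carriers are light blue (370,302), pink (433,317), green (485,268) and white (437,262).
Opener candidates are the red-handled one at (254,302) and an orange bar at (400,162). The red one fits because it lies on the black mat.

```bash
cat > h.py <<'E'
import numpy as np,cv2
from station import r
from scipy.spatial.transform import Rotation as R
def ray(c,p,fish=False):
    p=np.asarray(p,float).reshape(-1,1,2)
    q=cv2.fisheye.undistortPoints(p,c["K"],np.zeros(4)) if fish else cv2.undistortPoints(p,c["K"],None)
    return np.c_[q[:,0],np.ones(len(p))]@c["cam_to_world"][:3,:3].T
def at(c,p,z,fish=False):
    d=ray(c,p,fish);o=c["cam_to_world"][:3,3]
    return o+d*((z-o[2])/d[:,2])[:,None]
def pix(c,X,fish=False):
    T=np.linalg.inv(c["cam_to_world"]);q=(np.atleast_2d(X)@T[:3,:3].T+T[:3,3])
    f=cv2.fisheye.projectPoints(q[:,None],np.zeros(3),np.zeros(3),c["K"],np.zeros(4))[0] if fish else cv2.projectPoints(q,np.zeros(3),np.zeros(3),c["K"],None)[0]
    return f.reshape(-1,2)
def rect(c,m,z,fish=False):
    """centre, sides, yaw (deg) of the long side of mask m seen on plane z"""
    m=m.astype(np.uint8);n,l,st,_=cv2.connectedComponentsWithStats(m);k=1+np.argmax(st[1:,4])
    yx=np.argwhere(l==k);w=at(c,yx[:,::-1]+0.0,z,fish)[:,:2]
    (cx,cy),(a,b),_=rr=cv2.minAreaRect((w*1000).astype(np.float32));P=cv2.boxPoints(rr)
    e=max([P[1]-P[0],P[2]-P[1]],key=np.linalg.norm)
    return np.round([cx,cy,max(a,b),min(a,b),np.degrees(np.arctan2(e[1],e[0]))%180],1),len(yx)
def tri(c1,p1,c2,p2):
    A=np.zeros((3,3));b=np.zeros(3)
    for c,p in((c1,p1),(c2,p2)):
        d=ray(c,p)[0];d/=np.linalg.norm(d);M=np.eye(3)-np.outer(d,d);A+=M;b+=M@c["cam_to_world"][:3,3]
    return np.linalg.solve(A,b)
E
python3 - <<'E'
from h import *
c=r.capture("top");s=r.capture("side")
for n,z in(("cover_handle",.067),("opener_grip",.015),("carrier0_bar",.04),("carrier1_bar",.04),("carrier2_bar",.04),("carrier3_bar",.04)):
    for q,cc in(("top",c),("side",s)):
        o=r.cut_out(cc,n)
        for k in o[:5]:
            if k["conf"]>.3:print(n,q,round(k["conf"],2),np.round(k["at"]),*rect(cc,k["region"],z))
hsv=cv2.cvtColor(c["pixels"],cv2.COLOR_RGB2HSV);H,S,V=hsv[...,0],hsv[...,1],hsv[...,2]
yy,xx=np.mgrid[:480,:640]
def box(x0,x1,y0,y1):return (xx>x0)&(xx<x1)&(yy>y0)&(yy<y1)
print("mat",rect(c,box(70,210,215,380)&(S>150)&(abs(H-112)<12),.006))
print("tool",rect(c,cv2.morphologyEx((box(230,280,260,345)&((V<60)|(S>120)|(V>150))).astype(np.uint8),cv2.MORPH_CLOSE,np.ones((3,3))),.003))
print("green",rect(c,box(235,262,210,240)&(abs(H-65)<20)&(S>100),.055))
print("red",rect(c,box(230,280,260,345)&((H<8)|(H>172))&(S>150),.027))
print("blade",rect(c,box(240,280,265,305)&(V>150)&(S<60),.016))
print("handle",rect(c,box(300,345,208,228)&(V<70),.102))
print("cover",rect(c,box(260,385,190,245)&(V>150)&(S<60),.067))
big=cv2.resize(c["pixels"][190:350,225:505],None,fx=2.85,fy=2.85,interpolation=2);cv2.imwrite("pics/crop1.png",big[:,:,::-1])
E
```

```text
cover_handle top 0.97 [323. 219.] [640.4 -69.7 265.4  98.5  93.2] 4246
cover_handle side 0.92 [353. 248.] [640.2 -73.5 267.4  95.3  92.3] 2115
cover_handle side 0.63 [402. 318.] [ 647.6 -364.6  148.1   59.7   59.2] 1012
opener_grip top 0.84 [255. 300.] [454.1  95.3 138.3  19.2 170.8] 439
opener_grip top 0.72 [398. 160.] [ 808.7 -266.4  142.7   23.   166.5] 451
opener_grip side 0.55 [257. 237.] [454.1  96.3 138.2  45.5 170.9] 370
carrier0_bar top 0.71 [432. 316.] [ 411.8 -332.6   71.9   59.3   98. ] 642
carrier0_bar side 0.9 [300. 346.] [ 406.1 -326.6  118.5   71.6  100.1] 964
carrier1_bar top 0.78 [370. 301.] [ 445.2 -180.8   63.9   54.4  149.9] 567
carrier1_bar top 0.38 [139. 298.] [462.2 363.3 309.7 147.6 154.6] 7928
carrier1_bar side 0.74 [295. 293.] [ 452.5 -171.2  149.5   59.9   70. ] 761
carrier2_bar top 0.94 [485. 266.] [ 529.1 -466.5   81.    59.3  100.5] 625
carrier2_bar top 0.73 [252. 305.] [448.5  95.2 164.2  68.2 174.1] 1402
carrier2_bar side 0.98 [372. 375.] [ 523.2 -456.   107.7   81.6  100. ] 1133
carrier3_bar top 0.82 [442. 263.] [ 548.  -352.5   76.9   58.2  117.4] 618
carrier3_bar side 0.92 [358. 337.] [ 548.9 -350.7  130.4   74.    51.7] 1052
carrier3_bar side 0.5 [339. 255.] [624.6 -39.9 418.5 150.6  92.9] 2470
carrier3_bar side 0.32 [256. 290.] [ 366.9 -141.8  101.3   42.8   75.2] 462Traceback (most recent call last):
  File "<stdin>", line 11, in <module>
  File "h.py", line 17, in rect
    m=m.astype(np.uint8);n,l,st,_=cv2.connectedComponentsWithStats(m);k=1+np.argmax(st[1:,4])
                                                                          ~~~~~~~~~^^^^^^^^^^
    return _wrapfunc(a, 'argmax', axis=axis, out=out, **kwds)
    return bound(*args, **kwds)
ValueError: attempt to get argmax of an empty sequence
```

Run:
```python
from h import *
c=r.capture("top")
hsv=cv2.cvtColor(c["pixels"],cv2.COLOR_RGB2HSV).astype(int);H,S,V=hsv[...,0],hsv[...,1],hsv[...,2]
yy,xx=np.mgrid[:480,:640]
def box(x0,x1,y0,y1):return (xx>x0)&(xx<x1)&(yy>y0)&(yy<y1)
def go(n,m,z):
    try:print(n,rect(c,m,z))
    except Exception:print(n,"none")
go("mat",box(70,210,215,380)&(S>150)&(abs(H-110)<15),.006)
go("green",box(235,262,210,240)&(abs(H-65)<20)&(S>100),.058)
go("red",box(230,280,260,345)&((H<8)|(H>172))&(S>150),.027)
go("blade",box(240,280,265,305)&(V>130)&(S<60),.016)
go("handle",box(300,345,208,228)&(V<70),.102)
go("orange",box(310,338,230,243)&(S>130)&(H<20),.067)
big=cv2.resize(c["pixels"][190:350,225:505],None,fx=2.85,fy=2.85,interpolation=2);cv2.imwrite("pics/crop1.png",big[:,:,::-1])
```

```text
mat (array([461.8, 377.4, 304.4, 148.1, 154.6]), 6598)
green (array([637. , 111.1,  30.1,  28.9,   1.4]), 135)
red (array([423.7,  99.2,  78. ,  18.8, 170.7]), 253)
blade (array([492.8,  89. ,  58.2,  18.5, 171.8]), 178)
handle (array([637.5, -69.5,  75.2,  18.4,  92. ]), 200)
orange (array([599.9, -72. ,  38.1,   9.8,  89.9]), 67)
```

View pics/crop1.png

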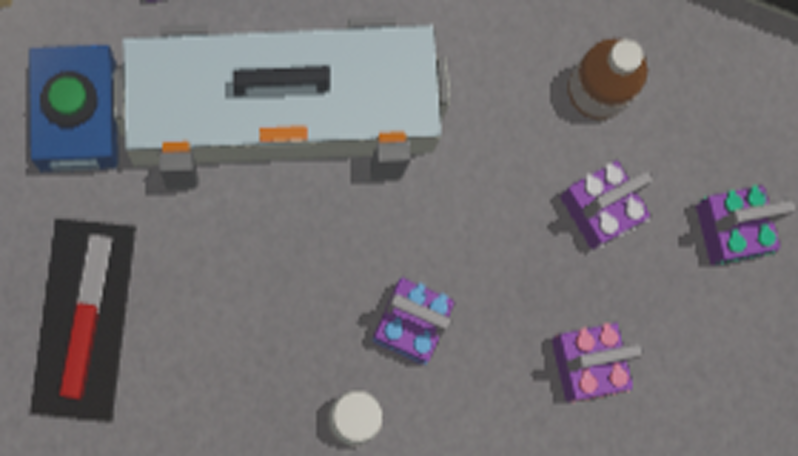

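The crop confirms the red-handled opener on the black mat, blade pointing away, and shows the orange notch mark and all four bars. Next I move above the opener.

```bash
cat >> h.py <<'E'
def go(x,y,z,yaw=None):
    """mm and deg to bring TCP to x,y,z (mm) with tool x at world yaw (mod 180), tool upright"""
    s=r.observe();Q=R.from_rotvec(s["ee_rot"]).as_matrix()
    d=Q.T@(np.array([x,y,z])-s["ee_pos"]*1000);out=[d.round(1).tolist()]
    y0=np.degrees(np.arctan2(Q[1,0],Q[0,0]));tilt=np.degrees(np.arccos(-Q[2,2]))
    if yaw is not None:out.append(round(float((-(yaw-y0)+90)%180-90),1))
    print("travel",out[0],"rotz",out[1:],"yaw",round(float(y0),1),"tilt",round(float(tilt),2),"pos",(s["ee_pos"]*1000).round(1).tolist(),"F",s["force"].round(1).tolist(),"open",round(float(s["opening"])*1000,1),"t",round(float(s["time_s"]),1))
E
R='{"fingers":1,"travel":[-24.5,-28.1,4.3],"rotation":[0,0,0]}'; unset R
python3 -m jog '[{"fingers":1,"travel":[-24.5,-28.1,4.3],"rotation":[0,0,0]},{"fingers":1,"travel":[-24.5,-28.1,4.3],"rotation":[0,0,0]},{"fingers":1,"travel":[-24.5,-28.1,4.3],"rotation":[0,0,0]},{"fingers":1,"travel":[-24.5,-28.1,4.3],"rotation":[0,0,0]},{"fingers":1,"travel":[-24.5,-28.1,4.3],"rotation":[0,0,0]},{"fingers":1,"travel":[-24.5,-28.1,4.3],"rotation":[0,0,0]},{"fingers":1,"travel":[-24.5,-28.1,4.3],"rotation":[0,0,0]},{"fingers":1,"travel":[-24.5,-28.1,4.3],"rotation":[0,0,0]}]'
python3 -m jog '[{"fingers":1,"travel":[-24.5,-28.1,4.3],"rotation":[0,0,0]},{"fingers":1,"travel":[-24.5,-28.1,4.3],"rotation":[0,0,0]},{"fingers":1,"travel":[-24.5,-28.1,4.3],"rotation":[0,0,0]},{"fingers":1,"travel":[-24.5,-28.1,4.3],"rotation":[0,0,0]},{"fingers":1,"travel":[-24.5,-28.1,4.3],"rotation":[0,0,0]},{"fingers":1,"travel":[-24.5,-28.1,4.3],"rotation":[0,0,0]},{"fingers":1,"travel":[-24.5,-28.1,4.3],"rotation":[0,0,0]},{"fingers":1,"travel":[-24.5,-28.1,4.3],"rotation":[0,0,0]},{"fingers":0,"travel":[0,0,0],"rotation":[0,0,-4.4]},{"fingers":0,"travel":[0,0,0],"rotation":[0,0,-4.3]}]'
python3 - <<'E'
from h import *
go(441.5,96.5,6,171.2)
c=r.capture("wrist");cv2.imwrite("pics/w1.png",c["pixels"][:,:,::-1]);print(c["K"].round(1).tolist(),c["cam_to_world"].round(3).tolist())
hsv=cv2.cvtColor(c["pixels"],cv2.COLOR_RGB2HSV).astype(int);H,S,V=hsv[...,0],hsv[...,1],hsv[...,2]
print("red",rect(c,((H<8)|(H>172))&(S>150),.027,True))
print(pix(c,[[.4415,.0965,.027],[.5225,.084,.015]],True))
E
```

```text
time_s: 1.52
ee_pos: [0.3223, 0.369, 0.1842]
ee_rot: [0.476, 3.105, 0.001]
force: [0.3, 0.3, 0.3]
opening: 0.0927
gripper_force: 0.0
time_s: 2.35
ee_pos: [0.442, 0.0954, 0.1496]
ee_rot: [-0.241, -3.132, 0.0]
force: [-0.9, 0.0, -0.4]
opening: 0.0836
gripper_force: 0.0
travel [0.6, 1.1, 143.6] rotz [0.0] yaw 171.2 tilt 0.02 pos [442.0, 95.4, 149.6] F [-0.9, 0.0, -0.4] open 83.6 t 2.4
[[371.6, 0.0, 324.0], [0.0, 371.6, 245.3], [0.0, 0.0, 1.0]] [[0.153, 0.957, 0.248, 0.373], [0.988, -0.148, -0.038, 0.107], [-0.0, 0.251, -0.968, 0.316], [0.0, 0.0, 0.0, 1.0]]
red (array([424.5, 103.4,  79.1,  18.9, 171. ]), 2316)
[[324.59915072 238.16786384]
 [324.56096974 323.78029167]]
```

View pics/w1.png

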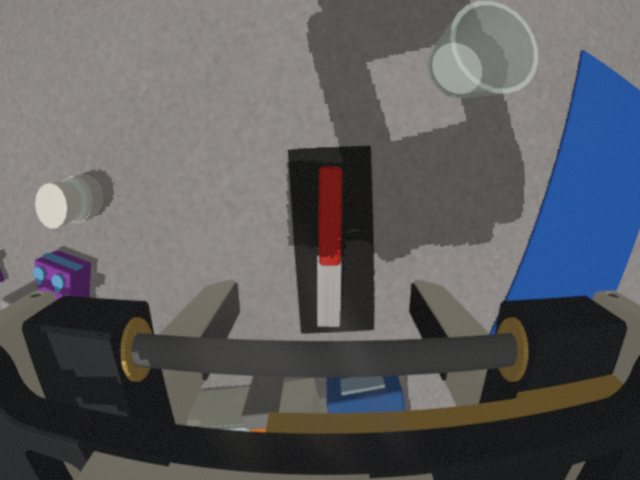

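The wrist view shows the opener at (330,215) between the fingers. I descend and grip it.

```bash
python3 -m jog '[{"fingers":0,"travel":[0.5,3,35],"rotation":[0,0,0]},{"fingers":0,"travel":[0,0,36],"rotation":[0,0,0]},{"fingers":0,"travel":[0,0,36],"rotation":[0,0,0]},{"fingers":0,"travel":[0,0,26],"rotation":[0,0,0]},{"fingers":0,"travel":[0,0,10],"rotation":[0,0,0]},{"fingers":-1,"travel":[0,0,0],"rotation":[0,0,0]},{"fingers":-1,"travel":[0,0,0],"rotation":[0,0,0]},{"fingers":-1,"travel":[0,0,0],"rotation":[0,0,0]},{"fingers":-1,"travel":[0,0,0],"rotation":[0,0,0]},{"fingers":-1,"travel":[0,0,0],"rotation":[0,0,0]}]' 60
python3 -m jog '[{"fingers":-1,"travel":[0,0,0],"rotation":[0,0,0]},{"fingers":-1,"travel":[0,0,0],"rotation":[0,0,0]},{"fingers":-1,"travel":[0,0,-25],"rotation":[0,0,0]},{"fingers":-1,"travel":[0,0,-35],"rotation":[0,0,0]},{"fingers":-1,"travel":[0,0,-35],"rotation":[0,0,0]},{"fingers":-1,"travel":[0,0,0],"rotation":[0,0,0]}]'
python3 - <<'E'
from h import *
go(441.5,96.5,6,171.2)
c=r.capture("wrist");cv2.imwrite("pics/w2.png",c["pixels"][:,:,::-1])
E
```

```text
time_s: 3.23
ee_pos: [0.442, 0.1005, 0.0078]
ee_rot: [0.24, 3.131, 0.0]
force: [0.6, 0.9, 3.5]
opening: 0.0178
gripper_force: 13.3
time_s: 3.73
ee_pos: [0.4439, 0.1008, 0.1087]
ee_rot: [0.24, 3.124, 0.003]
force: [0.8, 0.4, 0.5]
opening: 0.0176
gripper_force: 60.0
travel [2.5, -4.9, 102.6] rotz [0.0] yaw 171.2 tilt 0.47 pos [443.9, 100.8, 108.7] F [0.8, 0.4, 0.5] open 17.6 t 3.7
```

View pics/w2.png

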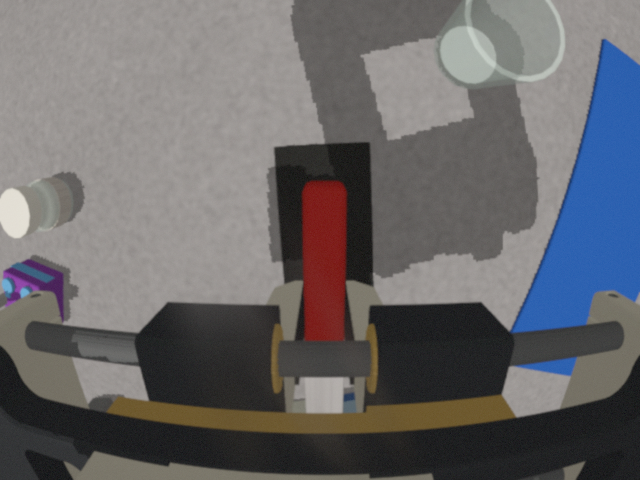

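Gripped and straight: the handle is centred at (325,260). Next I move to a stand-off in front of the notch.

```bash
python3 -m jog '[{"fingers":-1,"travel":[-8.8,-28.8,0],"rotation":[0,0,0]},{"fingers":-1,"travel":[-8.8,-28.8,0],"rotation":[0,0,0]},{"fingers":-1,"travel":[-8.8,-28.8,0],"rotation":[0,0,0]},{"fingers":-1,"travel":[-8.8,-28.8,0],"rotation":[0,0,0]},{"fingers":-1,"travel":[-8.8,-28.8,0],"rotation":[0,0,0]},{"fingers":-1,"travel":[-8.8,-28.8,0],"rotation":[0,0,0]},{"fingers":-1,"travel":[0,0,0],"rotation":[0,0,-5.6]},{"fingers":-1,"travel":[0,0,0],"rotation":[0,0,-5.5]},{"fingers":-1,"travel":[0,0,0],"rotation":[0,0,0]},{"fingers":-1,"travel":[0,0,0],"rotation":[0,0,0]}]'
python3 - <<'E'
from h import *
go(470,-78,47.5,182.3)
c=r.capture("top");s=r.capture("side")
a=cv2.resize(c["pixels"][185:295,220:400],None,fx=4.4,fy=4.4,interpolation=2);cv2.imwrite("pics/t3.png",a[:,:,::-1])
a=cv2.resize(s["pixels"][185:300,270:400],None,fx=5,fy=5,interpolation=2);cv2.imwrite("pics/s3.png",a[:,:,::-1])
E
```

```text
time_s: 4.62
ee_pos: [0.467, -0.0783, 0.101]
ee_rot: [0.059, -3.14, -0.001]
force: [-0.1, -0.2, -1.2]
opening: 0.0174
gripper_force: 60.0
travel [-3.0, 0.2, 53.5] rotz [-0.1] yaw -177.8 tilt 0.06 pos [467.0, -78.3, 101.0] F [-0.1, -0.2, -1.2] open 17.4 t 4.6
```

View pics/t3.png

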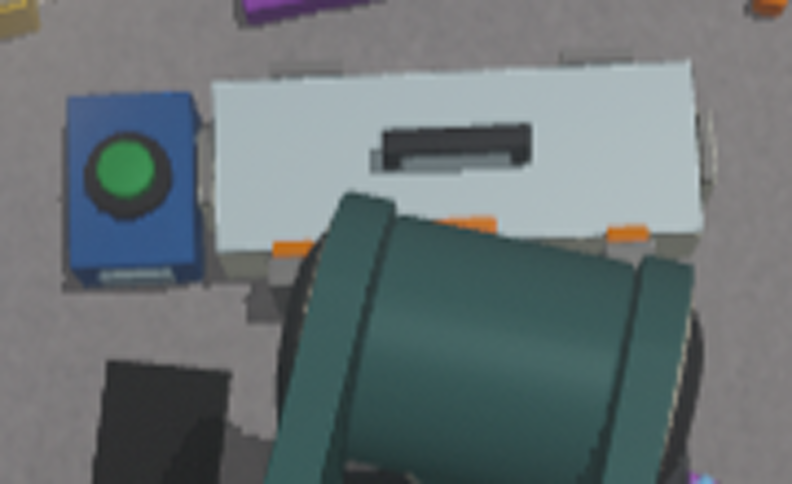

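View pics/s3.png

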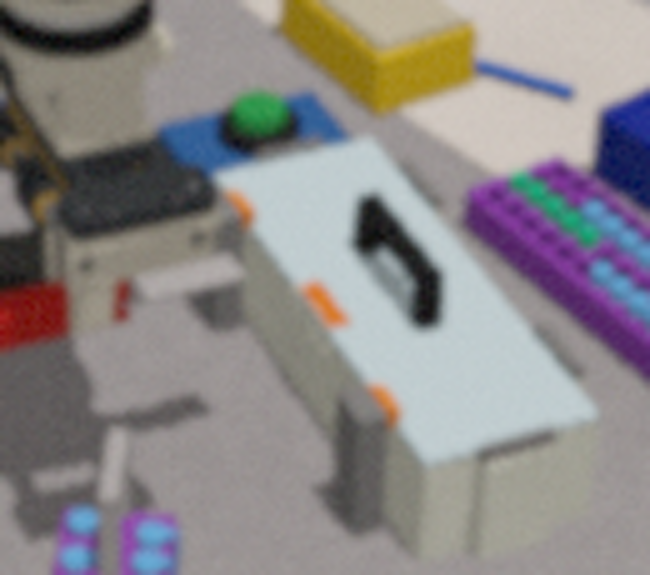

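Top crop: cover corners (212,82), (690,62), (703,233), (218,250). Side crop: blade tip at (243,272), cover corners (375,138), (597,412), (430,462), (213,180). I turn these into positions.

Run:
```python
from h import *
c=r.capture("top");s=r.capture("side")
T=np.array([[212,82],[690,62],[703,233],[218,250]])/4.4+[220,185]
S=np.array([[375,138],[597,412],[430,462],[213,180]])/5+[270,185]
for n,cc,p in(("top",c,T),("side",s,S)):
    w=at(cc,p,.067)*1000;print(n,w.round(0)[:,:2].tolist(),"mean",w.mean(0)[:2].round(1),"long yaws",[round(float(np.degrees(np.arctan2(*(a-b)[[1,0]]))),1) for a,b in((w[0],w[1]),(w[3],w[2]))])
    print(" handle top",(at(cc,np.array([[456,126+8]])/4.4+[220,185] if n=="top" else np.array([[398,250]])/5+[270,185],.102)*1000).round(1))
tip=r.observe()["ee_pos"]+np.array([82*.999,82*.04,8.5])/1000
print("tip pred side px crop",((pix(s,tip)-[270,185])*5).round(1))
```

```text
top [[683.0, 62.0], [694.0, -200.0], [597.0, -205.0], [588.0, 57.0]] mean [640.6 -71.3] long yaws [92.5, 92.0]
 handle top [[643. -71. 102.]]
side [[687.0, 60.0], [696.0, -200.0], [603.0, -206.0], [587.0, 52.0]] mean [643.1 -73.2] long yaws [91.9, 93.6]
 handle top [[636.5 -85.1 102. ]]
tip pred side px crop [[231.7 260.6]]
```

```bash
python3 -m jog '[{"fingers":-1,"travel":[0,0,26],"rotation":[0,0,0]},{"fingers":-1,"travel":[0,0,26],"rotation":[0,0,0]},{"fingers":-1,"travel":[-12,0,0],"rotation":[0,0,0]},{"fingers":-1,"travel":[-12,0,0],"rotation":[0,0,0]},{"fingers":-1,"travel":[-12,0,0],"rotation":[0,0,0]},{"fingers":-1,"travel":[-8,0,0],"rotation":[0,0,0]},{"fingers":-1,"travel":[0,0,0],"rotation":[0,0,0]}]'
python3 -m jog '[{"fingers":-1,"travel":[-6,0,0],"rotation":[0,0,0]},{"fingers":-1,"travel":[-6,0,0],"rotation":[0,0,0]},{"fingers":-1,"travel":[-6,0,0],"rotation":[0,0,0]},{"fingers":-1,"travel":[-7,0,0],"rotation":[0,0,0]},{"fingers":-1,"travel":[0,0,0],"rotation":[0,0,0]}]'
python3 - <<'E'
from h import *
go(536.5,-75.7,49,182.3)
s=r.capture("side")
a=cv2.resize(s["pixels"][185:300,270:400],None,fx=5,fy=5,interpolation=2);cv2.imwrite("pics/s4.png",a[:,:,::-1])
E
```

```text
time_s: 5.4
ee_pos: [0.5123, -0.0764, 0.0498]
ee_rot: [-0.064, 3.141, 0.0]
force: [-0.4, 0.2, -1.4]
opening: 0.0171
gripper_force: 60.0
time_s: 5.82
ee_pos: [0.5374, -0.0756, 0.05]
ee_rot: [-0.064, 3.14, -0.0]
force: [0.1, -0.5, -0.1]
opening: 0.0174
gripper_force: 60.0
travel [0.9, -0.1, 1.0] rotz [0.0] yaw -177.7 tilt 0.03 pos [537.4, -75.6, 50.0] F [0.1, -0.5, -0.1] open 17.4 t 5.8
```

View pics/s4.png

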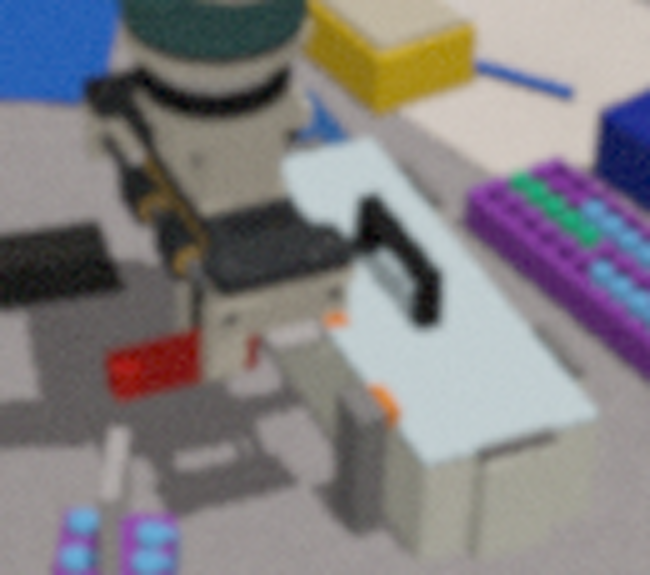

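The blade has gone under the cover edge by the orange mark at (335,320), with no contact force. Now I lift.

```bash
python3 -m jog '[{"fingers":-1,"travel":[0,0,-4],"rotation":[0,0,0]},{"fingers":-1,"travel":[0,0,-4],"rotation":[0,0,0]},{"fingers":-1,"travel":[0,0,-3],"rotation":[0,0,0]},{"fingers":-1,"travel":[0,0,0],"rotation":[0,0,0]}]'
python3 -m jog '[{"fingers":-1,"travel":[0,0,-3],"rotation":[0,0,0]},{"fingers":-1,"travel":[0,0,-3],"rotation":[0,0,0]},{"fingers":-1,"travel":[0,0,0],"rotation":[0,0,0]}]'
python3 -m jog '[{"fingers":-1,"travel":[0,0,-3],"rotation":[0,0,0]},{"fingers":-1,"travel":[0,0,-2],"rotation":[0,0,0]},{"fingers":-1,"travel":[0,0,0],"rotation":[0,0,0]},{"fingers":-1,"travel":[0,0,0],"rotation":[0,0,0]},{"fingers":-1,"travel":[0,0,0],"rotation":[0,0,0]}]'
python3 - <<'E'
from h import *
go(536.5,-75.7,49,182.3)
s=r.capture("side")
a=cv2.resize(s["pixels"][185:300,270:400],None,fx=5,fy=5,interpolation=2);cv2.imwrite("pics/s5.png",a[:,:,::-1])
E
```

```text
time_s: 6.2
ee_pos: [0.5364, -0.0756, 0.0615]
ee_rot: [-0.064, 3.14, -0.0]
force: [0.3, -0.1, -2.3]
opening: 0.0175
gripper_force: 60.0
time_s: 6.45
ee_pos: [0.5365, -0.0757, 0.0677]
ee_rot: [-0.064, 3.14, -0.0]
force: [-0.7, 0.6, -1.8]
opening: 0.0179
gripper_force: 60.0
time_s: 6.87
ee_pos: [0.5363, -0.0756, 0.0718]
ee_rot: [0.064, -3.141, -0.0]
force: [0.0, 0.8, -3.2]
opening: 0.0175
gripper_force: 60.0
travel [-0.2, -0.1, 22.8] rotz [0.0] yaw -177.7 tilt 0.0 pos [536.3, -75.6, 71.8] F [0.0, 0.8, -3.2] open 17.5 t 6.9
```

View pics/s5.png

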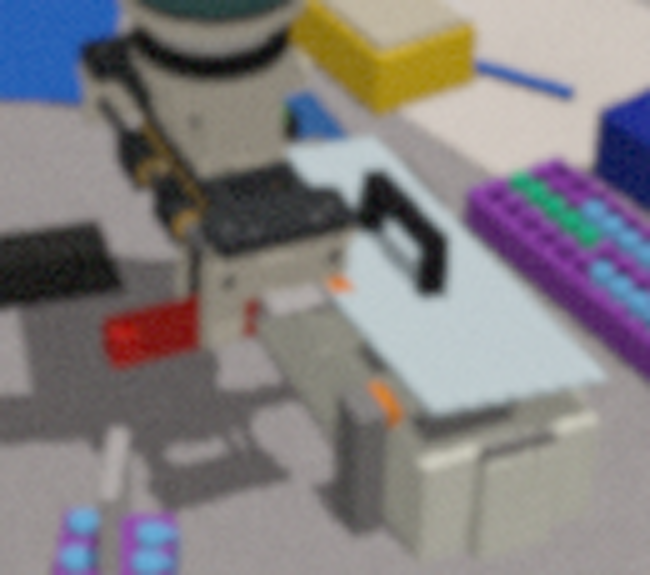

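The near edge now sits above the orange nose at (385,400). I lower slightly so it rests on the noses, then withdraw.

```bash
python3 -m jog '[{"fingers":-1,"travel":[0,0,4],"rotation":[0,0,0]},{"fingers":-1,"travel":[0,0,4],"rotation":[0,0,0]},{"fingers":-1,"travel":[0,0,2],"rotation":[0,0,0]},{"fingers":-1,"travel":[0,0,0],"rotation":[0,0,0]}]'
python3 -m jog '[{"fingers":-1,"travel":[10,0,0],"rotation":[0,0,0]},{"fingers":-1,"travel":[20,0,0],"rotation":[0,0,0]},{"fingers":-1,"travel":[25,0,0],"rotation":[0,0,0]},{"fingers":-1,"travel":[25,0,0],"rotation":[0,0,0]},{"fingers":-1,"travel":[0,0,-30],"rotation":[0,0,0]},{"fingers":-1,"travel":[0,0,0],"rotation":[0,0,5.6]},{"fingers":-1,"travel":[0,0,0],"rotation":[0,0,5.5]},{"fingers":-1,"travel":[0,0,0],"rotation":[0,0,0]}]'
python3 - <<'E'
from h import *
go(442,100.5,40,171.2)
c=r.capture("top");s=r.capture("side")
a=cv2.resize(s["pixels"][185:300,270:400],None,fx=5,fy=5,interpolation=2)
b=cv2.resize(c["pixels"][185:295,220:400],None,fx=4.4,fy=4.4,interpolation=2);
cv2.imwrite("pics/s6.png",np.hstack([cv2.resize(a,(400,354)),cv2.resize(b,(400,354))])[:,:,::-1])
E
```

```text
time_s: 7.25
ee_pos: [0.5361, -0.0756, 0.0612]
ee_rot: [0.064, -3.14, -0.0]
force: [0.5, 0.0, -1.8]
opening: 0.0175
gripper_force: 60.0
time_s: 7.92
ee_pos: [0.4561, -0.079, 0.0925]
ee_rot: [0.248, 3.13, -0.0]
force: [-0.4, 0.3, -1.2]
opening: 0.0179
gripper_force: 60.0
travel [42.2, 175.0, 52.4] rotz [-0.2] yaw 171.0 tilt 0.08 pos [456.1, -79.0, 92.5] F [-0.4, 0.3, -1.2] open 17.9 t 7.9
```

View pics/s6.png

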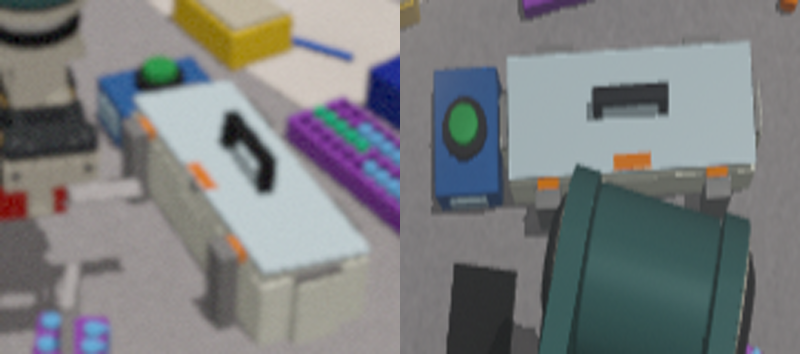

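Run:
```python
from h import *
s=r.capture("side")["pixels"]
now=cv2.resize(s[185:300,270:400],None,fx=5,fy=5,interpolation=2)[:,:,::-1]
old=cv2.imread("pics/s3.png");up=cv2.imread("pics/s5.png")
for n,i in(("s3",old),("s5",up),("now",now)):
    g=i.astype(int)
    print(n,[ (x,[int(g[y,x,0]) for y in range(370,480,6)]) for x in(440,520)])
    h=cv2.cvtColor(i.astype(np.uint8),cv2.COLOR_BGR2HSV);m=(h[...,0]<18)&(h[...,1]>150);k,l,st,ce=cv2.connectedComponentsWithStats(m.astype(np.uint8))
    print([(ce[j].round().tolist(),int(st[j,4])) for j in range(1,k) if st[j,4]>60])
```

```text
s3 [(440, [208, 207, 207, 206, 207, 207, 208, 207, 208, 207, 207, 208, 208, 207, 203, 181, 158, 150, 152]), (520, [207, 208, 206, 207, 208, 207, 206, 206, 207, 206, 193, 156, 118, 110, 138, 150, 147, 148, 148])]
[([243.0, 210.0], 85), ([31.0, 313.0], 3303), ([324.0, 304.0], 421), ([386.0, 404.0], 173)]
s5 [(440, [206, 205, 204, 206, 206, 206, 197, 162, 110, 80, 79, 94, 117, 144, 174, 188, 173, 154, 152]), (520, [205, 206, 206, 202, 184, 147, 121, 117, 123, 128, 133, 129, 116, 113, 140, 152, 149, 150, 152])]
[([151.0, 333.0], 3986), ([388.0, 403.0], 345)]
now [(440, [205, 205, 207, 205, 205, 205, 206, 205, 205, 206, 205, 196, 164, 135, 143, 166, 166, 154, 147]), (520, [206, 205, 207, 205, 206, 205, 205, 205, 200, 179, 146, 124, 110, 114, 138, 150, 147, 147, 148])]
[([241.0, 207.0], 133), ([328.0, 286.0], 382), ([19.0, 334.0], 1557), ([97.0, 323.0], 354), ([387.0, 403.0], 243)]
```

The edge now sits about 12 mm above where it started (mark moved up 3.7 px at 0.31 px/mm), so the cover is propped on the noses. I return the opener.

```bash
python3 -m jog '[{"fingers":-1,"travel":[7,29,0],"rotation":[0,0,0]},{"fingers":-1,"travel":[7,29,0],"rotation":[0,0,0]},{"fingers":-1,"travel":[7,29,0],"rotation":[0,0,0]},{"fingers":-1,"travel":[7,29,0],"rotation":[0,0,0]},{"fingers":-1,"travel":[7,29,0],"rotation":[0,0,0]},{"fingers":-1,"travel":[7,30,0],"rotation":[0,0,0]},{"fingers":-1,"travel":[0,0,30],"rotation":[0,0,0]},{"fingers":-1,"travel":[0,0,30],"rotation":[0,0,0]},{"fingers":-1,"travel":[0,0,15],"rotation":[0,0,0]},{"fingers":-1,"travel":[0,0,7],"rotation":[0,0,0]}]'
python3 -m jog '[{"fingers":-1,"travel":[0,0,3],"rotation":[0,0,0]},{"fingers":-1,"travel":[0,0,0],"rotation":[0,0,0]},{"fingers":-0.3,"travel":[0,0,0],"rotation":[0,0,0]},{"fingers":-0.3,"travel":[0,0,0],"rotation":[0,0,0]},{"fingers":-0.3,"travel":[0,0,0],"rotation":[0,0,0]},{"fingers":-0.3,"travel":[0,0,-25],"rotation":[0,0,0]},{"fingers":-0.3,"travel":[0,0,-35],"rotation":[0,0,0]},{"fingers":-0.3,"travel":[0,0,-35],"rotation":[0,0,0]},{"fingers":-0.3,"travel":[0,0,-35],"rotation":[0,0,0]},{"fingers":-0.3,"travel":[0,0,0],"rotation":[0,0,0]}]'
python3 - <<'E'
from h import *
c=r.capture("wrist")
hsv=cv2.cvtColor(c["pixels"],cv2.COLOR_RGB2HSV).astype(int);H,S,V=hsv[...,0],hsv[...,1],hsv[...,2]
print("red",rect(c,((H<8)|(H>172))&(S>150),.027,True))
go(640.5,-71.5,180,92.3)
go(640.5,-71.5,180,182.3)
E
```

```text
time_s: 8.9
ee_pos: [0.44, 0.1005, 0.0075]
ee_rot: [-0.235, -3.129, 0.001]
force: [-34.4, -4.8, 74.1]
opening: 0.0175
gripper_force: 60.0
time_s: 9.73
ee_pos: [0.4438, 0.1008, 0.1439]
ee_rot: [0.239, 3.124, 0.003]
force: [0.8, 0.7, 1.3]
opening: 0.0327
gripper_force: 0.0
red (array([423.9, 103.8,  79.1,  19. , 171.6]), 2375)
travel [-221.5, -140.1, -38.4] rotz [79.0] yaw 171.3 tilt 0.35 pos [443.1, 100.7, 140.6] F [0.3, -0.7, -0.7] open 32.1 t 9.8
travel [-221.5, -140.1, -38.4] rotz [-11.0] yaw 171.3 tilt 0.35 pos [443.1, 100.7, 140.6] F [0.3, -0.7, -0.7] open 32.1 t 9.8
```

The opener is back on its mat. Next is the cover handle.

```bash
python3 -m jog '[{"fingers":0.1,"travel":[0,0,-30],"rotation":[0,0,0]},{"fingers":0.1,"travel":[-27.7,-17.5,-4],"rotation":[0,0,0]},{"fingers":0.1,"travel":[-27.7,-17.5,-4],"rotation":[0,0,0]},{"fingers":0.1,"travel":[-27.7,-17.5,-4],"rotation":[0,0,0]},{"fingers":0.1,"travel":[-27.7,-17.5,-4],"rotation":[0,0,0]},{"fingers":0.1,"travel":[-27.7,-17.5,-4],"rotation":[0,0,0]},{"fingers":0.1,"travel":[-27.7,-17.5,-4],"rotation":[0,0,0]},{"fingers":0.1,"travel":[-27.7,-17.5,-4],"rotation":[0,0,0]},{"fingers":0.1,"travel":[-27.7,-17.5,0],"rotation":[0,0,0]}]'
python3 -m jog '[{"fingers":0.1,"travel":[0,0,0],"rotation":[0,0,6.6]},{"fingers":0.1,"travel":[0,0,0],"rotation":[0,0,6.6]},{"fingers":0.1,"travel":[0,0,0],"rotation":[0,0,6.6]},{"fingers":0.1,"travel":[0,0,0],"rotation":[0,0,6.6]},{"fingers":0.1,"travel":[0,0,0],"rotation":[0,0,6.6]},{"fingers":0.1,"travel":[0,0,0],"rotation":[0,0,6.6]},{"fingers":0.1,"travel":[0,0,0],"rotation":[0,0,6.6]},{"fingers":0.1,"travel":[0,0,0],"rotation":[0,0,6.6]},{"fingers":0.1,"travel":[0,0,0],"rotation":[0,0,6.6]},{"fingers":0.1,"travel":[0,0,0],"rotation":[0,0,6.6]}]'
python3 -m jog '[{"fingers":0.1,"travel":[0,0,0],"rotation":[0,0,6.5]},{"fingers":0.1,"travel":[0,0,0],"rotation":[0,0,6.5]},{"fingers":0.1,"travel":[0,0,0],"rotation":[0,0,0]}]'
python3 - <<'E'
from h import *
c=r.capture("wrist");cv2.imwrite("pics/w7.png",c["pixels"][:,:,::-1])
print(r.observe()["joints"].round(2))
go(637,-71.5,86,92.3)
P=[[.637,-.0715,.108],[.6386,-.1115,.108],[.6354,-.0315,.108]]
print(pix(c,P,True).round(0).tolist())
E
```

```text
time_s: 10.53
ee_pos: [0.6403, -0.073, 0.1942]
ee_rot: [-0.24, -3.132, -0.0]
force: [0.7, 1.0, 0.1]
opening: 0.051
gripper_force: 0.0
time_s: 11.37
ee_pos: [0.639, -0.0717, 0.1933]
ee_rot: [-1.913, -2.49, 0.001]
force: [-0.0, 0.2, 0.3]
opening: 0.0509
gripper_force: 0.0
time_s: 11.62
ee_pos: [0.639, -0.0717, 0.1935]
ee_rot: [-2.183, -2.258, 0.001]
force: [-0.4, -0.1, -0.8]
opening: 0.0511
gripper_force: 0.0
[-0.15  0.06  1.55 -0.    1.54 -0.19]
travel [0.2, -1.9, 107.7] rotz [0.0] yaw 92.3 tilt 0.08 pos [639.0, -71.7, 193.7] F [0.1, 0.1, 0.4] open 51.2 t 11.7
[[322.0, 251.0], [322.0, 304.0], [321.0, 195.0]]
```

View pics/w7.png

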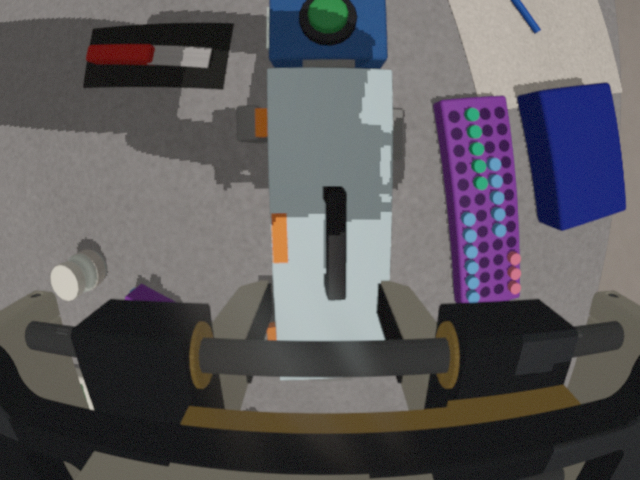

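The handle spans (334,187) to (337,299), about 6 mm off the prediction in +x and 4 mm in +y. I correct for that, descend and grip.

```bash
python3 -m jog '[{"fingers":0.1,"travel":[4,6,30],"rotation":[0,0,0]},{"fingers":0.1,"travel":[0,0,30],"rotation":[0,0,0]},{"fingers":0.1,"travel":[0,0,30],"rotation":[0,0,0]},{"fingers":0.1,"travel":[0,0,17],"rotation":[0,0,0]},{"fingers":-1,"travel":[0,0,0],"rotation":[0,0,0]},{"fingers":-1,"travel":[0,0,0],"rotation":[0,0,0]},{"fingers":-1,"travel":[0,0,0],"rotation":[0,0,0]},{"fingers":-1,"travel":[0,0,0],"rotation":[0,0,0]},{"fingers":-1,"travel":[0,0,0],"rotation":[0,0,0]},{"fingers":-1,"travel":[0,0,0],"rotation":[0,0,0]}]' 40
python3 -m jog '[{"fingers":-1,"travel":[0,0,0],"rotation":[0,0,0]},{"fingers":-1,"travel":[0,0,-10],"rotation":[0,0,0]},{"fingers":-1,"travel":[0,0,-15],"rotation":[0,0,0]},{"fingers":-1,"travel":[0,0,-20],"rotation":[0,0,0]},{"fingers":-1,"travel":[0,0,-20],"rotation":[0,0,0]},{"fingers":-1,"travel":[0,0,-20],"rotation":[0,0,0]},{"fingers":-1,"travel":[0,0,-20],"rotation":[0,0,0]},{"fingers":-1,"travel":[0,0,-10],"rotation":[0,0,0]},{"fingers":-1,"travel":[0,0,0],"rotation":[0,0,0]}]'
python3 - <<'E'
from h import *
c=r.capture("wrist")
b=c["pixels"][:300,150:550];s=r.capture("side");a=s["pixels"][120:300,200:440]
t=r.capture("top")
cv2.imwrite("pics/w8.png",np.hstack([cv2.resize(b,(400,300)),cv2.resize(a,(400,300))])[:,:,::-1])
go(462,370,192,154.6)
hsv=cv2.cvtColor(t["pixels"],cv2.COLOR_RGB2HSV).astype(int);H,S,V=hsv[...,0],hsv[...,1],hsv[...,2]
yy,xx=np.mgrid[:480,:640]
print("mat",rect(t,(xx>70)&(xx<212)&(yy>215)&(yy<380)&(S>120)&(abs(H-110)<15),.006))
E
```

```text
time_s: 12.5
ee_pos: [0.6456, -0.0675, 0.089]
ee_rot: [2.176, 2.264, 0.002]
force: [2.4, 0.9, 0.9]
opening: 0.0157
gripper_force: 1.5
time_s: 13.25
ee_pos: [0.6458, -0.0675, 0.2065]
ee_rot: [2.175, 2.262, 0.004]
force: [0.0, -0.5, -2.6]
opening: 0.0137
gripper_force: 40.0
travel [444.2, -165.5, 10.1] rotz [-62.4] yaw 92.2 tilt 0.08 pos [644.7, -67.4, 201.8] F [0.3, -0.9, -2.6] open 13.5 t 13.4
mat (array([467.3, 374.6, 316.7, 149.1, 154.6]), 7910)
```

View pics/w8.png

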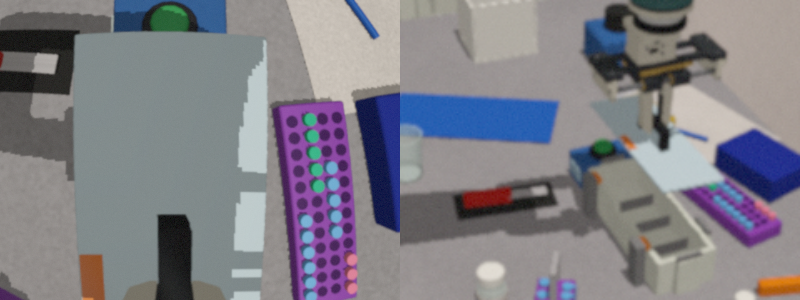

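The cover is lifted clear and level: the well with its three dividers shows in the side half. I carry it to the blue mat.

```bash
python3 -m jog '[{"fingers":-1,"travel":[25,-8.8,0],"rotation":[0,0,0]},{"fingers":-1,"travel":[30,-10.6,0],"rotation":[0,0,0]},{"fingers":-1,"travel":[30,-10.6,0],"rotation":[0,0,0]},{"fingers":-1,"travel":[30,-10.6,0],"rotation":[0,0,0]},{"fingers":-1,"travel":[30,-10.6,0],"rotation":[0,0,0]},{"fingers":-1,"travel":[30,-10.6,0],"rotation":[0,0,0]},{"fingers":-1,"travel":[30,-10.6,0],"rotation":[0,0,0]},{"fingers":-1,"travel":[30,-10.6,0],"rotation":[0,0,0]},{"fingers":-1,"travel":[30,-10.6,0],"rotation":[0,0,0]},{"fingers":-1,"travel":[30,-10.6,0],"rotation":[0,0,0]}]'
python3 -m jog '[{"fingers":-1,"travel":[30,-10.6,0],"rotation":[0,0,0]},{"fingers":-1,"travel":[30,-10.6,0],"rotation":[0,0,0]},{"fingers":-1,"travel":[30,-10.6,0],"rotation":[0,0,0]},{"fingers":-1,"travel":[30,-10.6,0],"rotation":[0,0,0]},{"fingers":-1,"travel":[30,-10.6,0],"rotation":[0,0,0]},{"fingers":-1,"travel":[5,-2.4,0],"rotation":[0,0,0]},{"fingers":-1,"travel":[0,0,0],"rotation":[0,0,-6.2]},{"fingers":-1,"travel":[0,0,0],"rotation":[0,0,-6.2]},{"fingers":-1,"travel":[0,0,0],"rotation":[0,0,-6.2]},{"fingers":-1,"travel":[0,0,0],"rotation":[0,0,-6.2]}]'
python3 -m jog '[{"fingers":-1,"travel":[0,0,0],"rotation":[0,0,-6.3]},{"fingers":-1,"travel":[0,0,0],"rotation":[0,0,-6.3]},{"fingers":-1,"travel":[0,0,0],"rotation":[0,0,-6.3]},{"fingers":-1,"travel":[0,0,0],"rotation":[0,0,-6.3]},{"fingers":-1,"travel":[0,0,0],"rotation":[0,0,-6.3]},{"fingers":-1,"travel":[0,0,0],"rotation":[0,0,-6.1]},{"fingers":-1,"travel":[0,0,35],"rotation":[0,0,0]},{"fingers":-1,"travel":[0,0,35],"rotation":[0,0,0]},{"fingers":-1,"travel":[0,0,0],"rotation":[0,0,0]}]'
python3 - <<'E'
from h import *
go(468,377,28,154.6)
E
```

```text
time_s: 14.23
ee_pos: [0.5282, 0.2244, 0.2014]
ee_rot: [-2.177, -2.264, 0.003]
force: [0.9, -0.5, -0.5]
opening: 0.0137
gripper_force: 40.0
time_s: 15.07
ee_pos: [0.4677, 0.3757, 0.2013]
ee_rot: [-1.633, -2.683, 0.003]
force: [0.5, 0.5, -2.4]
opening: 0.0132
gripper_force: 40.0
time_s: 15.82
ee_pos: [0.4656, 0.3739, 0.1249]
ee_rot: [-0.689, -3.058, 0.012]
force: [-0.1, -0.7, -3.6]
opening: 0.0137
gripper_force: 40.0
travel [-1.3, 4.7, 96.9] rotz [0.0] yaw 154.6 tilt 0.58 pos [465.6, 373.9, 124.9] F [-0.1, -0.7, -3.6] open 13.7 t 15.8
```

```bash
python3 -m jog '[{"fingers":-1,"travel":[0,3,30],"rotation":[0,0,0]},{"fingers":-1,"travel":[0,0,30],"rotation":[0,0,0]},{"fingers":-1,"travel":[0,0,20],"rotation":[0,0,0]},{"fingers":-1,"travel":[0,0,8],"rotation":[0,0,0]},{"fingers":-1,"travel":[0,0,3],"rotation":[0,0,0]},{"fingers":-1,"travel":[0,0,0],"rotation":[0,0,0]}]'
python3 -m jog '[{"fingers":-1,"travel":[0,0,2],"rotation":[0,0,0]},{"fingers":-1,"travel":[0,0,2],"rotation":[0,0,0]},{"fingers":-1,"travel":[0,0,0],"rotation":[0,0,0]}]'
python3 -m jog '[{"fingers":-1,"travel":[0,0,2],"rotation":[0,0,0]},{"fingers":-1,"travel":[0,0,0],"rotation":[0,0,0]}]'
```

```text
time_s: 16.32
ee_pos: [0.4696, 0.3788, 0.0426]
ee_rot: [0.69, 3.065, -0.0]
force: [1.2, 0.8, -2.0]
opening: 0.0134
gripper_force: 40.0
time_s: 16.57
ee_pos: [0.4696, 0.3789, 0.0386]
ee_rot: [0.69, 3.064, 0.001]
force: [0.3, 0.5, -1.7]
opening: 0.0137
gripper_force: 40.0
time_s: 16.73
ee_pos: [0.4694, 0.3788, 0.036]
ee_rot: [0.69, 3.065, 0.0]
force: [-0.1, 0.7, -2.7]
opening: 0.0136
gripper_force: 40.0
```

```bash
python3 -m jog '[{"fingers":-1,"travel":[0,0,2],"rotation":[0,0,0]},{"fingers":-1,"travel":[0,0,2],"rotation":[0,0,0]},{"fingers":-1,"travel":[0,0,0],"rotation":[0,0,0]}]'
python3 -m jog '[{"fingers":-1,"travel":[0,0,2],"rotation":[0,0,0]},{"fingers":-1,"travel":[0,0,2],"rotation":[0,0,0]},{"fingers":-1,"travel":[0,0,0],"rotation":[0,0,0]}]'
python3 -m jog '[{"fingers":-1,"travel":[0,0,1],"rotation":[0,0,0]},{"fingers":-1,"travel":[0,0,0],"rotation":[0,0,0]}]'
python3 -m jog '[{"fingers":-1,"travel":[0,0,1],"rotation":[0,0,0]},{"fingers":-1,"travel":[0,0,0],"rotation":[0,0,0]}]'
```

```text
time_s: 16.98
ee_pos: [0.4692, 0.3786, 0.0314]
ee_rot: [-0.69, -3.065, 0.001]
force: [0.2, -0.3, -1.9]
opening: 0.0133
gripper_force: 40.0
time_s: 17.23
ee_pos: [0.4693, 0.3786, 0.0274]
ee_rot: [-0.69, -3.065, 0.0]
force: [-0.0, -0.6, -0.4]
opening: 0.0135
gripper_force: 40.0
time_s: 17.4
ee_pos: [0.4694, 0.3788, 0.0269]
ee_rot: [0.69, 3.065, 0.0]
force: [-0.7, -0.3, 0.2]
opening: 0.0133
gripper_force: 40.0
time_s: 17.57
ee_pos: [0.4694, 0.3787, 0.0261]
ee_rot: [0.69, 3.065, -0.0]
force: [-1.2, -3.4, 3.2]
opening: 0.0135
gripper_force: 40.0
```

Contact. I release, retreat, and measure the cover and carriers from the top camera.

```bash
python3 -m jog '[{"fingers":0,"travel":[0,0,0],"rotation":[0,0,0]},{"fingers":0,"travel":[0,0,0],"rotation":[0,0,0]},{"fingers":0,"travel":[0,0,0],"rotation":[0,0,0]},{"fingers":0,"travel":[0,0,0],"rotation":[0,0,0]},{"fingers":0,"travel":[0,0,-30],"rotation":[0,0,0]},{"fingers":0,"travel":[0,0,-40],"rotation":[0,0,0]},{"fingers":0,"travel":[0,0,-40],"rotation":[0,0,0]},{"fingers":0,"travel":[0,0,-40],"rotation":[0,0,0]},{"fingers":0,"travel":[0,0,0],"rotation":[0,0,0]}]'
python3 - <<'E'
from h import *
w=r.capture("wrist");c=r.capture("top");s=r.capture("side")
yy,xx=np.mgrid[:480,:640]
h=cv2.cvtColor(w["pixels"],cv2.COLOR_RGB2HSV).astype(int)
m=(h[...,0]>100)&(h[...,0]<125)&(h[...,1]>150)&(yy<290);print("mat wrist",rect(w,m,.006,True))
o=r.cut_out(w,"cover_handle");print([(round(k["conf"],2),k["at"],rect(w,k["region"],.011,True)) for k in o[:2]])
o=r.cut_out(c,"cover_handle");print([(round(k["conf"],2),k["at"],rect(c,k["region"],.011)) for k in o[:2]])
h=cv2.cvtColor(c["pixels"],cv2.COLOR_RGB2HSV).astype(int);H,S,V=h[...,0],h[...,1],h[...,2]
for i,(x,y) in enumerate([(412,-333),(445,-181),(529,-467),(548,-352)]):
    u,v=pix(c,[x/1000,y/1000,.05])[0]
    near=(abs(xx-u)<32)&(abs(yy-v)<30)
    pur=near&(abs(H-142)<10)&(S>100)
    hull=cv2.dilate(pur.astype(np.uint8),np.ones((3,3)))>0
    print(i,"body top",rect(c,cv2.morphologyEx(hull.astype(np.uint8),cv2.MORPH_CLOSE,np.ones((9,9))),.03))
    g=near&(S<45)&(V>115)
    n,l,st,ce=cv2.connectedComponentsWithStats(g.astype(np.uint8))
    for k in range(1,n):
        if st[k,4]>40: print("   bar",rect(c,l==k,.093),st[k,:5].tolist())
a=c["pixels"][235:345,340:510];cv2.imwrite("pics/t9.png",cv2.resize(a,None,fx=4.6,fy=4.6,interpolation=2)[:,:,::-1])
E
```

```text
time_s: 18.32
ee_pos: [0.4712, 0.3802, 0.1847]
ee_rot: [0.688, 3.058, 0.012]
force: [-0.0, 1.7, 1.3]
opening: 0.0469
gripper_force: 0.0
mat wrist (array([427.6, 398. , 226.2, 147.8, 154.8]), 14039)
[(0.88, [319.2, 205.0], (array([464.8, 380.9, 254.2,  96.9, 155. ]), 25860))]
[(0.57, [148.1, 280.6], (array([482.9, 368.5, 233.2, 101.6, 155.1]), 2777))]
0 body top (array([ 413. , -329.9,   61.4,   60.6,  101.3]), 637)
   bar (array([ 409.2, -324. ,  148.6,  133. ,   89.9]), 3140) [404, 287, 64, 60, 3140]
1 body top (array([ 449.4, -181.7,   62.7,   55.9,  154.8]), 561)
   bar (array([ 441.2, -177.7,  145.7,  134.3,   89.9]), 3174) [339, 273, 64, 60, 3174]
2 body top (array([ 530.2, -459.5,   65.9,   60.1,  100.5]), 629)
   bar (array([ 521.6, -454.1,  154.9,  138.3,   89.9]), 3074) [458, 238, 64, 60, 3074]
3 body top (array([ 547.3, -346.9,   63.7,   61.2,  118.7]), 605)
   bar (array([ 540.6, -341.9,  152.5,  139.1,   89.9]), 3052) [409, 230, 64, 60, 3052]
```

View pics/t9.png

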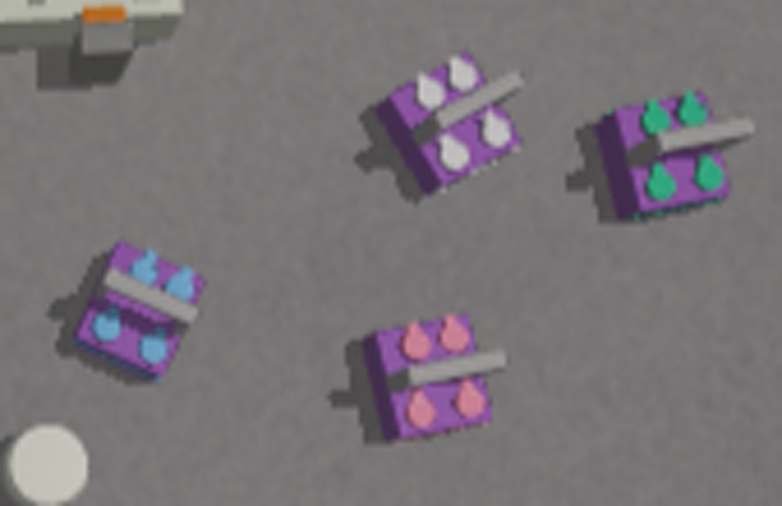

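Bar ends in the crop: light blue (107,280)-(195,312), pink (410,376)-(505,359), green (658,142)-(752,126), white (440,116)-(520,80). I hover by the bath so the wrist camera can fix it from the noses and button.

```bash
python3 -m jog '[{"fingers":0,"travel":[-23.4,-24.5,-8],"rotation":[0,0,0]},{"fingers":0,"travel":[-23.4,-24.5,-8],"rotation":[0,0,0]},{"fingers":0,"travel":[-23.4,-24.5,-8],"rotation":[0,0,0]},{"fingers":0,"travel":[-23.4,-24.5,-8],"rotation":[0,0,0]},{"fingers":0,"travel":[-23.4,-24.5,-8],"rotation":[0,0,0]},{"fingers":0,"travel":[-23.4,-24.5,-8],"rotation":[0,0,0]},{"fingers":0,"travel":[-23.4,-24.5,-8],"rotation":[0,0,0]},{"fingers":0,"travel":[-23.4,-24.5,-8],"rotation":[0,0,0]},{"fingers":0,"travel":[-23.4,-24.5,-8],"rotation":[0,0,0]},{"fingers":0,"travel":[-23.4,-24.5,0],"rotation":[0,0,0]}]'
python3 -m jog '[{"fingers":0,"travel":[-23.4,-24.5,0],"rotation":[0,0,0]},{"fingers":0,"travel":[-23.4,-24.5,0],"rotation":[0,0,0]},{"fingers":0,"travel":[-23.4,-24.5,0],"rotation":[0,0,0]},{"fingers":0,"travel":[-23.4,-24.5,0],"rotation":[0,0,0]},{"fingers":0,"travel":[0,0,0],"rotation":[0,0,6.9]},{"fingers":0,"travel":[0,0,0],"rotation":[0,0,6.9]},{"fingers":0,"travel":[0,0,0],"rotation":[0,0,6.9]},{"fingers":0,"travel":[0,0,0],"rotation":[0,0,6.9]},{"fingers":0,"travel":[0,0,0],"rotation":[0,0,6.9]},{"fingers":0,"travel":[0,0,0],"rotation":[0,0,6.9]}]'
python3 -m jog '[{"fingers":0,"travel":[0,0,0],"rotation":[0,0,6.9]},{"fingers":0,"travel":[0,0,0],"rotation":[0,0,6.9]},{"fingers":0,"travel":[0,0,0],"rotation":[0,0,7.1]},{"fingers":0,"travel":[0,0,0],"rotation":[0,0,0]}]'
python3 - <<'E'
from h import *
w=r.capture("wrist");go(620,-70,260,92.3);c=r.capture("top")
for n,cc,f in(("wrist",w,True),("top",c,False)):
    h=cv2.cvtColor(cc["pixels"],cv2.COLOR_RGB2HSV).astype(int)
    for nm,m,z in(("orange",(h[...,0]>4)&(h[...,0]<18)&(h[...,1]>150)&(h[...,2]>120),.0744),("green",(abs(h[...,0]-65)<14)&(h[...,1]>110),.058)):
        k,l,st,ce=cv2.connectedComponentsWithStats(m.astype(np.uint8))
        for j in range(1,k):
            if st[j,4]>12: print(n,nm,ce[j].round().tolist(),int(st[j,4]),(at(cc,ce[j],z,f)[0]*1000).round(1)[:2].tolist())
B=dict(c1=[(107,280),(195,312)],c0=[(410,376),(505,359)],c2=[(658,142),(752,126)],c3=[(440,116),(520,80)])
for k,p in B.items():
    q=at(c,np.array(p)/4.6+[340,235],.093)*1000;d=q[0]-q[1]
    print(k,q.mean(0).round(1)[:2],"len",np.linalg.norm(d).round(1),"yaw",np.degrees(np.arctan2(d[1],d[0])).round(1))
a=w["pixels"][:360,140:540];cv2.imwrite("pics/w10.png",cv2.resize(a,None,fx=1.66,fy=1.66)[:,:,::-1])
E
```

```text
time_s: 19.4
ee_pos: [0.5762, 0.0554, 0.248]
ee_rot: [-0.69, -3.065, 0.0]
force: [1.6, 0.7, 0.2]
opening: 0.0467
gripper_force: 0.0
time_s: 20.23
ee_pos: [0.6181, -0.0715, 0.246]
ee_rot: [-1.735, -2.616, 0.002]
force: [-0.2, 0.2, -1.0]
opening: 0.0465
gripper_force: 0.0
time_s: 20.57
ee_pos: [0.6182, -0.0715, 0.2461]
ee_rot: [-2.182, -2.258, 0.002]
force: [-0.0, -1.0, -0.0]
opening: 0.0463
gripper_force: 0.0
travel [1.4, 1.8, -13.6] rotz [0.1] yaw 92.4 tilt 0.12 pos [618.2, -71.5, 246.4] F [-0.5, 0.5, -0.1] open 46.9 t 20.6
wrist orange [296.0, 126.0] 226 [588.8, 20.2]
wrist orange [300.0, 313.0] 174 [596.5, -159.5]
wrist green [350.0, 34.0] 934 [635.6, 114.7]
wrist green [471.0, 150.0] 13 [761.0, 9.6]
top orange [400.0, 161.0] 361 [789.5, -257.4]
top green [248.0, 223.0] 127 [636.5, 111.0]
c1 [ 447.6 -182.2] len 46.0 yaw 69.7
c0 [ 412.  -332.3] len 47.9 yaw 99.9
c2 [ 528.6 -462.4] len 48.6 yaw 99.6
c3 [ 547.2 -350.3] len 45.2 yaw 114.1
```

View pics/w10.png

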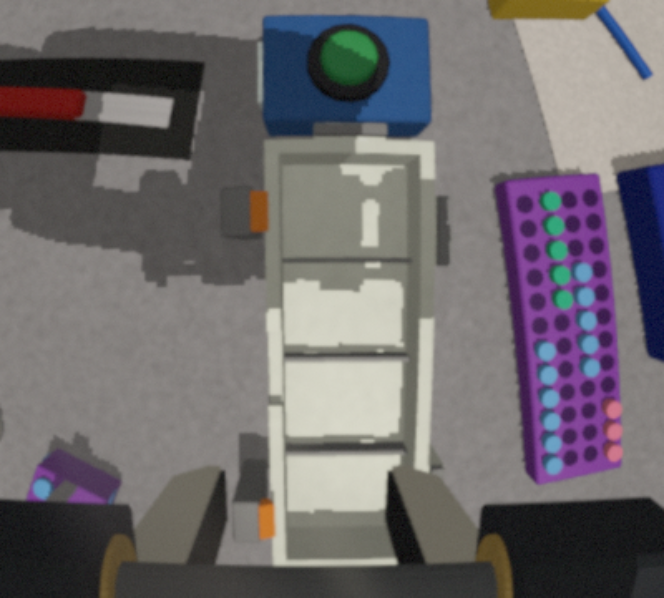

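The wrist crop shows the open well. Rim outer edges are at columns 267/433 (row 330), the top rim runs from (264,142) to (435,142), and divider tops are at rows 260, 354 and 446. I compute the well centre from these.

```bash
cat >> h.py <<'E'
CAP={0:lambda h:((h[...,0]>165)|(h[...,0]<8))&(h[...,1]>60)&(h[...,2]>130),1:lambda h:(abs(h[...,0]-103)<9)&(h[...,1]>70)&(h[...,2]>120),2:lambda h:(abs(h[...,0]-78)<14)&(h[...,1]>100),3:lambda h:(h[...,1]<40)&(h[...,2]>150)}
def caps(i,x,y,z=.044,R0=70):
    """centres of cap blobs of carrier i near x,y (mm) in a new wrist picture"""
    w=r.capture("wrist");h=cv2.cvtColor(w["pixels"],cv2.COLOR_RGB2HSV).astype(int)
    k,l,st,ce=cv2.connectedComponentsWithStats(CAP[i](h).astype(np.uint8));out=[]
    for j in range(1,k):
        if 40<st[j,4]<3000:
            p=at(w,ce[j],z,True)[0][:2]*1000
            if np.hypot(*(p-[x,y]))<R0: out.append((p.round(1).tolist(),int(st[j,4]),ce[j].round().tolist()))
    for o in out: print(o)
    if out: print("mean",np.mean([o[0] for o in out],0).round(1))
E
python3 - <<'E'
from h import *
w=r.capture("wrist")
f=lambda p,z:(at(w,np.array(p)/1.66+[140,0],z,True)*1000).round(1)[:,:2].tolist()
print("rim outer L/R",f([(264,142),(435,142),(267,330),(433,330)],.062))
print("inner top L/R at row 330",f([(283,330),(418,330)],.062))
print("dividers",f([(345,260),(345,354),(345,446)],.032))
print("floor/inner",f([(281,260),(410,260),(285,354),(407,354)],.032))
E
```

```text
rim outer L/R [[588.3, 60.0], [685.0, 66.3], [594.5, -47.9], [690.4, -43.0]]
inner top L/R at row 330 [[603.6, -47.5], [681.5, -43.5]]
dividers [[638.8, -6.2], [642.0, -64.8], [645.7, -125.2]]
floor/inner [[599.7, -8.0], [679.1, -3.6], [604.5, -66.6], [681.3, -62.8]]
```

```bash
python3 -m jog '[{"fingers":0,"travel":[-14.3,-24.9,8],"rotation":[0,0,0]},{"fingers":0,"travel":[-14.3,-24.9,8],"rotation":[0,0,0]},{"fingers":0,"travel":[-14.3,-24.9,8],"rotation":[0,0,0]},{"fingers":0,"travel":[-14.3,-24.9,8],"rotation":[0,0,0]},{"fingers":0,"travel":[-14.3,-24.9,8],"rotation":[0,0,0]},{"fingers":0,"travel":[-14.3,-24.9,8],"rotation":[0,0,0]},{"fingers":0,"travel":[-14.3,-24.9,8],"rotation":[0,0,0]}]'
python3 -m jog '[{"fingers":0,"travel":[0,0,0],"rotation":[0,0,5.7]},{"fingers":0,"travel":[0,0,0],"rotation":[0,0,5.7]},{"fingers":0,"travel":[0,0,0],"rotation":[0,0,5.7]},{"fingers":0,"travel":[0,0,0],"rotation":[0,0,5.6]},{"fingers":0,"travel":[0,0,0],"rotation":[0,0,0]}]'
python3 - <<'E'
from h import *
go(448,-179,69,69.7); caps(1,448,-179)
E
```

```text
time_s: 21.3
ee_pos: [0.447, -0.1791, 0.1911]
ee_rot: [-2.171, -2.271, 0.0]
force: [0.3, -1.2, -0.6]
opening: 0.0463
gripper_force: 0.0
time_s: 21.72
ee_pos: [0.4482, -0.1787, 0.1916]
ee_rot: [-2.58, -1.791, 0.0]
force: [0.2, -0.0, -0.5]
opening: 0.0467
gripper_force: 0.0
travel [-0.4, -0.0, 122.6] rotz [-0.2] yaw 69.5 tilt 0.02 pos [448.2, -178.7, 191.6] F [0.2, -0.0, -0.5] open 46.7 t 21.7
([440.0, -161.2], 240, [309.0, 217.0])
([468.8, -181.0], 250, [348.0, 227.0])
([429.0, -184.5], 233, [306.0, 246.0])
([460.2, -199.1], 243, [346.0, 249.0])
mean [ 449.5 -181.5]
```

```bash
python3 -m jog '[{"fingers":0,"travel":[-2,2,30],"rotation":[0,0,2]},{"fingers":0,"travel":[0,0,35],"rotation":[0,0,0]},{"fingers":0,"travel":[0,0,35],"rotation":[0,0,0]},{"fingers":0,"travel":[0,0,22],"rotation":[0,0,0]},{"fingers":-1,"travel":[0,0,0],"rotation":[0,0,0]},{"fingers":-1,"travel":[0,0,0],"rotation":[0,0,0]},{"fingers":-1,"travel":[0,0,0],"rotation":[0,0,0]},{"fingers":-1,"travel":[0,0,0],"rotation":[0,0,0]},{"fingers":-1,"travel":[0,0,0],"rotation":[0,0,0]},{"fingers":-1,"travel":[0,0,0],"rotation":[0,0,0]}]' 40
python3 -m jog '[{"fingers":-1,"travel":[0,0,0],"rotation":[0,0,0]},{"fingers":-1,"travel":[0,0,-20],"rotation":[0,0,0]},{"fingers":-1,"travel":[0,0,-30],"rotation":[0,0,0]},{"fingers":-1,"travel":[0,0,-30],"rotation":[0,0,0]},{"fingers":-1,"travel":[0,0,-30],"rotation":[0,0,0]},{"fingers":-1,"travel":[0,0,0],"rotation":[0,0,0]},{"fingers":-1,"travel":[0,0,0],"rotation":[0,0,0]}]'
python3 - <<'E'
from h import *
p=r.observe()["ee_pos"]*1000
go(638.6,25.7,180,92.6); caps(1,p[0],p[1],(p[2]+18.8-88+44)/1000)
E
```

```text
time_s: 22.6
ee_pos: [0.45, -0.1814, 0.071]
ee_rot: [2.608, 1.748, 0.001]
force: [-0.8, 0.2, 0.3]
opening: 0.0112
gripper_force: 0.5
time_s: 23.18
ee_pos: [0.45, -0.1814, 0.1812]
ee_rot: [2.608, 1.748, 0.002]
force: [-0.6, 0.2, -3.1]
opening: 0.0091
gripper_force: 39.8
travel [263.3, 95.6, 1.5] rotz [-25.0] yaw 67.6 tilt 0.16 pos [450.0, -181.4, 181.2] F [-0.6, 0.2, -3.1] open 9.1 t 23.2
([440.6, -161.6], 603, [295.0, 255.0])
([469.3, -180.4], 595, [357.0, 266.0])
mean [ 455. -171.]
```

```bash
python3 -m jog '[{"fingers":-1,"travel":[20,7,0],"rotation":[0,0,0]},{"fingers":-1,"travel":[26,9.6,0],"rotation":[0,0,0]},{"fingers":-1,"travel":[29,10.6,0],"rotation":[0,0,0]},{"fingers":-1,"travel":[29,10.6,0],"rotation":[0,0,0]},{"fingers":-1,"travel":[29,10.6,0],"rotation":[0,0,0]},{"fingers":-1,"travel":[29,10.6,0],"rotation":[0,0,0]},{"fingers":-1,"travel":[29,10.6,0],"rotation":[0,0,0]},{"fingers":-1,"travel":[29,10.6,0],"rotation":[0,0,0]},{"fingers":-1,"travel":[26,9.4,0],"rotation":[0,0,0]},{"fingers":-1,"travel":[17.3,6,0],"rotation":[0,0,0]}]'
python3 -m jog '[{"fingers":-1,"travel":[0,0,0],"rotation":[0,0,-6.2]},{"fingers":-1,"travel":[0,0,0],"rotation":[0,0,-6.2]},{"fingers":-1,"travel":[0,0,0],"rotation":[0,0,-6.3]},{"fingers":-1,"travel":[0,0,0],"rotation":[0,0,-6.3]},{"fingers":-1,"travel":[0,0,0],"rotation":[0,0,0]},{"fingers":-1,"travel":[0,0,0],"rotation":[0,0,0]}]'
python3 - <<'E'
from h import *
p=r.observe()["ee_pos"]*1000
go(638.6,25.7,82,92.6); caps(1,p[0],p[1],(p[2]+18.8-88+44)/1000)
E
```

```text
time_s: 24.07
ee_pos: [0.6387, 0.0279, 0.1772]
ee_rot: [-2.607, -1.749, 0.004]
force: [0.2, -0.5, -2.5]
opening: 0.0093
gripper_force: 39.8
time_s: 24.57
ee_pos: [0.6376, 0.0259, 0.1781]
ee_rot: [-2.172, -2.267, 0.002]
force: [0.3, 0.3, -2.7]
opening: 0.0098
gripper_force: 39.8
travel [-0.3, 1.2, 96.1] rotz [-0.2] yaw 92.4 tilt 0.13 pos [637.6, 25.9, 178.1] F [0.3, 0.3, -2.7] open 9.8 t 24.6
([620.8, 40.3], 627, [295.0, 255.0])
([654.6, 35.5], 620, [357.0, 266.0])
mean [637.7  37.9]
```

```bash
python3 -m jog '[{"fingers":-1,"travel":[0,0,20],"rotation":[0,0,0]},{"fingers":-1,"travel":[0,0,20],"rotation":[0,0,0]},{"fingers":-1,"travel":[0,0,10],"rotation":[0,0,0]},{"fingers":-1,"travel":[0,0,10],"rotation":[0,0,0]},{"fingers":-1,"travel":[0,0,8],"rotation":[0,0,0]},{"fingers":-1,"travel":[0,0,0],"rotation":[0,0,0]}]'
python3 -m jog '[{"fingers":-1,"travel":[0,0,6],"rotation":[0,0,0]},{"fingers":-1,"travel":[0,0,6],"rotation":[0,0,0]},{"fingers":-1,"travel":[0,0,6],"rotation":[0,0,0]},{"fingers":-1,"travel":[0,0,0],"rotation":[0,0,0]}]'
python3 -m jog '[{"fingers":-1,"travel":[0,0,3],"rotation":[0,0,0]},{"fingers":-1,"travel":[0,0,3],"rotation":[0,0,0]},{"fingers":-1,"travel":[0,0,0],"rotation":[0,0,0]}]'
```

```text
time_s: 25.12
ee_pos: [0.6376, 0.0259, 0.1103]
ee_rot: [-2.17, -2.27, 0.002]
force: [0.1, 0.5, -1.5]
opening: 0.0094
gripper_force: 39.8
time_s: 25.45
ee_pos: [0.6377, 0.0259, 0.0926]
ee_rot: [-2.169, -2.271, 0.001]
force: [-1.1, 0.4, -2.4]
opening: 0.0098
gripper_force: 39.8
time_s: 25.7
ee_pos: [0.638, 0.0259, 0.0873]
ee_rot: [-2.17, -2.272, 0.001]
force: [-1.1, -0.4, -2.1]
opening: 0.0095
gripper_force: 39.8
```

Good, below the divider tops with no contact. I continue to the floor and release.

```bash
python3 -m jog '[{"fingers":-1,"travel":[0,0,2],"rotation":[0,0,0]},{"fingers":-1,"travel":[0,0,1.5],"rotation":[0,0,0]},{"fingers":-1,"travel":[0,0,1.5],"rotation":[0,0,0]},{"fingers":-1,"travel":[0,0,0],"rotation":[0,0,0]}]'
python3 -m jog '[{"fingers":-0.2,"travel":[0,0,0],"rotation":[0,0,0]},{"fingers":-0.2,"travel":[0,0,0],"rotation":[0,0,0]},{"fingers":-0.2,"travel":[0,0,0],"rotation":[0,0,0]},{"fingers":-0.2,"travel":[0,0,-20],"rotation":[0,0,0]},{"fingers":-0.2,"travel":[0,0,-30],"rotation":[0,0,0]},{"fingers":-0.2,"travel":[0,0,-40],"rotation":[0,0,0]},{"fingers":-0.2,"travel":[0,0,-20],"rotation":[0,0,0]},{"fingers":-0.2,"travel":[0,0,0],"rotation":[0,0,0]}]'
python3 - <<'E'
from h import *
caps(1,638,26,.056); go(412,-330,185,99.9)
E
```

```text
time_s: 26.03
ee_pos: [0.6382, 0.0259, 0.0831]
ee_rot: [2.17, 2.272, 0.0]
force: [0.2, 0.1, -3.2]
opening: 0.0091
gripper_force: 39.8
time_s: 26.7
ee_pos: [0.6397, 0.0259, 0.1988]
ee_rot: [2.166, 2.268, 0.008]
force: [-0.3, 0.7, -0.4]
opening: 0.0372
gripper_force: 0.0
([621.1, 39.9], 257, [302.0, 217.0])
([654.9, 34.8], 253, [342.0, 224.0])
([621.6, 13.9], 246, [302.0, 246.0])
([655.5, 14.9], 249, [341.0, 247.0])
mean [638.3  25.9]
travel [-345.1, -243.2, 9.8] rotz [-7.3] yaw 92.6 tilt 0.25 pos [639.0, 25.9, 195.8] F [0.3, -0.0, 0.3] open 37.2 t 26.8
```

```bash
python3 -m jog '[{"fingers":0,"travel":[-28.8,-20.3,0],"rotation":[0,0,0]},{"fingers":0,"travel":[-28.8,-20.3,0],"rotation":[0,0,0]},{"fingers":0,"travel":[-28.8,-20.3,0],"rotation":[0,0,0]},{"fingers":0,"travel":[-28.8,-20.3,0],"rotation":[0,0,0]},{"fingers":0,"travel":[-28.8,-20.3,0],"rotation":[0,0,0]},{"fingers":0,"travel":[-28.8,-20.3,0],"rotation":[0,0,0]},{"fingers":0,"travel":[-28.8,-20.3,0],"rotation":[0,0,0]},{"fingers":0,"travel":[-28.8,-20.3,0],"rotation":[0,0,0]},{"fingers":0,"travel":[-28.8,-20.3,0],"rotation":[0,0,0]},{"fingers":0,"travel":[-28.8,-20.3,0],"rotation":[0,0,0]}]'
python3 -m jog '[{"fingers":0,"travel":[-28.8,-20.3,0],"rotation":[0,0,0]},{"fingers":0,"travel":[-28.8,-20.3,6],"rotation":[0,0,0]},{"fingers":0,"travel":[0,0,0],"rotation":[0,0,-3.7]},{"fingers":0,"travel":[0,0,0],"rotation":[0,0,-3.6]},{"fingers":0,"travel":[0,0,0],"rotation":[0,0,0]}]'
python3 - <<'E'
from h import *
go(412,-331,71,99.9); caps(0,412,-331)
E
```

```text
time_s: 27.58
ee_pos: [0.4471, -0.2721, 0.1915]
ee_rot: [-2.169, -2.271, 0.0]
force: [-0.1, -0.1, 0.0]
opening: 0.0467
gripper_force: 0.0
time_s: 28.0
ee_pos: [0.4099, -0.3308, 0.1854]
ee_rot: [-2.017, -2.406, -0.0]
force: [0.4, 0.8, 0.6]
opening: 0.0471
gripper_force: 0.0
travel [-0.7, 2.1, 114.4] rotz [0.1] yaw 100.0 tilt 0.1 pos [409.9, -330.8, 185.4] F [0.4, 0.8, 0.6] open 47.1 t 28.0
([396.6, -320.1], 262, [311.0, 219.0])
([430.9, -319.4], 260, [351.0, 226.0])
([401.4, -345.6], 248, [312.0, 249.0])
([434.8, -339.0], 256, [351.0, 248.0])
mean [ 415.9 -331. ]
```

```bash
python3 -m jog '[{"fingers":0,"travel":[-1.2,6,30],"rotation":[0,0,0]},{"fingers":0,"travel":[0,0,35],"rotation":[0,0,0]},{"fingers":0,"travel":[0,0,35],"rotation":[0,0,0]},{"fingers":0,"travel":[0,0,14],"rotation":[0,0,0]},{"fingers":-1,"travel":[0,0,0],"rotation":[0,0,0]},{"fingers":-1,"travel":[0,0,0],"rotation":[0,0,0]},{"fingers":-1,"travel":[0,0,0],"rotation":[0,0,0]},{"fingers":-1,"travel":[0,0,0],"rotation":[0,0,0]},{"fingers":-1,"travel":[0,0,0],"rotation":[0,0,0]},{"fingers":-1,"travel":[0,0,0],"rotation":[0,0,0]}]' 40
python3 -m jog '[{"fingers":-1,"travel":[0,0,0],"rotation":[0,0,0]},{"fingers":-1,"travel":[0,0,-20],"rotation":[0,0,0]},{"fingers":-1,"travel":[0,0,-30],"rotation":[0,0,0]},{"fingers":-1,"travel":[0,0,-30],"rotation":[0,0,0]},{"fingers":-1,"travel":[0,0,-30],"rotation":[0,0,0]},{"fingers":-1,"travel":[0,0,0],"rotation":[0,0,0]},{"fingers":-1,"travel":[0,0,0],"rotation":[0,0,0]}]'
python3 - <<'E'
from h import *
p=r.observe()["ee_pos"]*1000
go(641.4,-36.2,180,92.6); caps(0,p[0],p[1],(p[2]+18.8-88+44)/1000)
E
```

```text
time_s: 28.88
ee_pos: [0.4171, -0.331, 0.074]
ee_rot: [2.02, 2.404, -0.0]
force: [-0.3, -0.0, -0.2]
opening: 0.0108
gripper_force: 0.3
time_s: 29.47
ee_pos: [0.4172, -0.3311, 0.1845]
ee_rot: [2.019, 2.403, 0.0]
force: [0.6, -0.4, -2.6]
opening: 0.0093
gripper_force: 40.0
travel [251.8, 271.6, 4.4] rotz [7.3] yaw 99.9 tilt 0.16 pos [417.2, -331.1, 184.5] F [0.6, -0.4, -2.6] open 9.3 t 29.5
([398.1, -318.7], 572, [293.0, 254.0])
([432.0, -318.4], 561, [355.0, 264.0])
mean [ 415.  -318.5]
```

```bash
python3 -m jog '[{"fingers":-1,"travel":[14,15,-6],"rotation":[0,0,0]},{"fingers":-1,"travel":[22,23.6,0],"rotation":[0,0,0]},{"fingers":-1,"travel":[22,23.6,0],"rotation":[0,0,0]},{"fingers":-1,"travel":[22,23.6,0],"rotation":[0,0,0]},{"fingers":-1,"travel":[22,23.6,0],"rotation":[0,0,0]},{"fingers":-1,"travel":[22,23.6,0],"rotation":[0,0,0]},{"fingers":-1,"travel":[22,23.6,0],"rotation":[0,0,0]},{"fingers":-1,"travel":[22,23.6,0],"rotation":[0,0,0]},{"fingers":-1,"travel":[22,23.6,0],"rotation":[0,0,0]},{"fingers":-1,"travel":[22,23.6,0],"rotation":[0,0,0]}]'
python3 -m jog '[{"fingers":-1,"travel":[22,24,0],"rotation":[0,0,0]},{"fingers":-1,"travel":[17.8,19.8,0],"rotation":[0,0,0]},{"fingers":-1,"travel":[0,0,0],"rotation":[0,0,3.6]},{"fingers":-1,"travel":[0,0,0],"rotation":[0,0,3.7]},{"fingers":-1,"travel":[0,0,0],"rotation":[0,0,0]},{"fingers":-1,"travel":[0,0,0],"rotation":[0,0,0]}]'
python3 - <<'E'
from h import *
p=r.observe()["ee_pos"]*1000
go(641.4,-36.2,86,92.6)
E
```

```text
time_s: 30.35
ee_pos: [0.6044, -0.081, 0.1868]
ee_rot: [-2.019, -2.404, 0.002]
force: [0.9, -0.4, -0.7]
opening: 0.0098
gripper_force: 40.0
time_s: 30.85
ee_pos: [0.64, -0.0358, 0.1873]
ee_rot: [-2.166, -2.273, 0.002]
force: [-0.1, 0.2, -2.2]
opening: 0.0094
gripper_force: 40.0
travel [-0.5, 1.6, 101.3] rotz [0.2] yaw 92.8 tilt 0.12 pos [640.0, -35.8, 187.3] F [-0.1, 0.2, -2.2] open 9.4 t 30.9
```

```bash
python3 -m jog '[{"fingers":-1,"travel":[0,1,20],"rotation":[0,0,0]},{"fingers":-1,"travel":[0,0,20],"rotation":[0,0,0]},{"fingers":-1,"travel":[0,0,15],"rotation":[0,0,0]},{"fingers":-1,"travel":[0,0,10],"rotation":[0,0,0]},{"fingers":-1,"travel":[0,0,8],"rotation":[0,0,0]},{"fingers":-1,"travel":[0,0,0],"rotation":[0,0,0]}]'
python3 -m jog '[{"fingers":-1,"travel":[0,0,6],"rotation":[0,0,0]},{"fingers":-1,"travel":[0,0,6],"rotation":[0,0,0]},{"fingers":-1,"travel":[0,0,6],"rotation":[0,0,0]},{"fingers":-1,"travel":[0,0,0],"rotation":[0,0,0]}]'
python3 -m jog '[{"fingers":-1,"travel":[0,0,3],"rotation":[0,0,0]},{"fingers":-1,"travel":[0,0,3],"rotation":[0,0,0]},{"fingers":-1,"travel":[0,0,0],"rotation":[0,0,0]}]'
```

```text
time_s: 31.35
ee_pos: [0.6409, -0.0359, 0.1141]
ee_rot: [-2.168, -2.271, 0.002]
force: [0.2, -0.2, -1.6]
opening: 0.0094
gripper_force: 40.0
time_s: 31.68
ee_pos: [0.6411, -0.0358, 0.0967]
ee_rot: [-2.169, -2.271, 0.001]
force: [0.3, -0.1, -0.9]
opening: 0.0094
gripper_force: 40.0
time_s: 31.93
ee_pos: [0.6413, -0.0358, 0.0913]
ee_rot: [-2.169, -2.272, 0.001]
force: [-0.7, -0.6, -1.4]
opening: 0.0097
gripper_force: 40.0
```

```bash
python3 -m jog '[{"fingers":-1,"travel":[0,0,2],"rotation":[0,0,0]},{"fingers":-1,"travel":[0,0,2],"rotation":[0,0,0]},{"fingers":-1,"travel":[0,0,1],"rotation":[0,0,0]},{"fingers":-1,"travel":[0,0,0],"rotation":[0,0,0]}]'
python3 -m jog '[{"fingers":-0.2,"travel":[0,0,0],"rotation":[0,0,0]},{"fingers":-0.2,"travel":[0,0,0],"rotation":[0,0,0]},{"fingers":-0.2,"travel":[0,0,0],"rotation":[0,0,0]},{"fingers":-0.2,"travel":[0,0,-20],"rotation":[0,0,0]},{"fingers":-0.2,"travel":[0,0,-30],"rotation":[0,0,0]},{"fingers":-0.2,"travel":[0,0,-40],"rotation":[0,0,0]},{"fingers":-0.2,"travel":[0,0,-10],"rotation":[0,0,0]},{"fingers":-0.2,"travel":[0,0,0],"rotation":[0,0,0]}]'
python3 - <<'E'
from h import *
caps(0,641,-36,.056); go(547.5,-349,185,114.1)
E
```

```text
time_s: 32.27
ee_pos: [0.6414, -0.0358, 0.0866]
ee_rot: [-2.17, -2.272, 0.0]
force: [1.2, -0.9, -1.6]
opening: 0.0096
gripper_force: 40.0
time_s: 32.93
ee_pos: [0.6428, -0.0359, 0.1915]
ee_rot: [2.166, 2.268, 0.006]
force: [0.3, 0.5, -0.1]
opening: 0.0375
gripper_force: 0.0
([622.3, -22.1], 264, [299.0, 218.0])
([656.5, -26.3], 266, [340.0, 225.0])
([623.7, -47.8], 254, [300.0, 248.0])
([657.7, -46.2], 255, [340.0, 248.0])
mean [640.  -35.6]
travel [-308.5, -109.0, 3.5] rotz [-21.5] yaw 92.6 tilt 0.19 pos [642.1, -35.9, 188.7] F [1.2, -0.1, -1.0] open 37.1 t 33.0
```

```bash
python3 -m jog '[{"fingers":0,"travel":[-30.8,-10.9,0],"rotation":[0,0,0]},{"fingers":0,"travel":[-30.8,-10.9,0],"rotation":[0,0,0]},{"fingers":0,"travel":[-30.8,-10.9,0],"rotation":[0,0,0]},{"fingers":0,"travel":[-30.8,-10.9,0],"rotation":[0,0,0]},{"fingers":0,"travel":[-30.8,-10.9,0],"rotation":[0,0,0]},{"fingers":0,"travel":[-30.8,-10.9,0],"rotation":[0,0,0]},{"fingers":0,"travel":[-30.8,-10.9,0],"rotation":[0,0,0]},{"fingers":0,"travel":[-30.8,-10.9,0],"rotation":[0,0,0]},{"fingers":0,"travel":[-30.8,-10.9,0],"rotation":[0,0,0]},{"fingers":0,"travel":[-30.8,-10.9,0],"rotation":[0,0,0]}]'
python3 -m jog '[{"fingers":0,"travel":[0,0,0],"rotation":[0,0,-5.4]},{"fingers":0,"travel":[0,0,0],"rotation":[0,0,-5.4]},{"fingers":0,"travel":[0,0,0],"rotation":[0,0,-5.4]},{"fingers":0,"travel":[0,0,0],"rotation":[0,0,-5.3]},{"fingers":0,"travel":[0,0,0],"rotation":[0,0,0]}]'
python3 - <<'E'
from h import *
go(547.5,-349,71,114.1); caps(3,547,-349)
o=r.cut_out(r.capture("side"),"carrier3_bar")
E
```

```text
time_s: 33.82
ee_pos: [0.5457, -0.3497, 0.1852]
ee_rot: [-2.169, -2.271, 0.0]
force: [1.0, 0.6, 0.1]
opening: 0.0462
gripper_force: 0.0
time_s: 34.23
ee_pos: [0.5463, -0.3484, 0.1851]
ee_rot: [-1.701, -2.639, -0.0]
force: [-0.1, -0.7, -0.3]
opening: 0.0466
gripper_force: 0.0
travel [-1.2, 0.9, 114.1] rotz [0.3] yaw 114.4 tilt 0.12 pos [546.3, -348.4, 185.1] F [-0.1, -0.7, -0.3] open 46.6 t 34.2
([529.5, -343.9], 274, [308.0, 222.0])
([562.5, -332.8], 282, [349.0, 226.0])
([552.1, -363.5], 836, [323.0, 253.0])
([571.9, -350.4], 270, [350.0, 249.0])
mean [ 554.  -347.6]
```

```bash
python3 -m jog '[{"fingers":0,"travel":[-2.3,4.3,30],"rotation":[0,0,0]},{"fingers":0,"travel":[0,0,35],"rotation":[0,0,-3]},{"fingers":0,"travel":[0,0,35],"rotation":[0,0,0]},{"fingers":0,"travel":[0,0,15],"rotation":[0,0,0]},{"fingers":-1,"travel":[0,0,0],"rotation":[0,0,0]},{"fingers":-1,"travel":[0,0,0],"rotation":[0,0,0]},{"fingers":-1,"travel":[0,0,0],"rotation":[0,0,0]},{"fingers":-1,"travel":[0,0,0],"rotation":[0,0,0]},{"fingers":-1,"travel":[0,0,0],"rotation":[0,0,0]},{"fingers":-1,"travel":[0,0,0],"rotation":[0,0,0]}]' 40
python3 -m jog '[{"fingers":-1,"travel":[0,0,0],"rotation":[0,0,0]},{"fingers":-1,"travel":[0,0,-20],"rotation":[0,0,0]},{"fingers":-1,"travel":[0,0,-30],"rotation":[0,0,0]},{"fingers":-1,"travel":[0,0,-30],"rotation":[0,0,0]},{"fingers":-1,"travel":[0,0,-30],"rotation":[0,0,0]},{"fingers":-1,"travel":[0,0,-6],"rotation":[0,0,0]},{"fingers":-1,"travel":[0,0,0],"rotation":[0,0,0]}]'
python3 - <<'E'
from h import *
p=r.observe()["ee_pos"]*1000
go(644.2,-98.2,185,92.6); caps(3,p[0],p[1],(p[2]+18.8-88+44)/1000)
E
```

```text
time_s: 35.22
ee_pos: [0.552, -0.3492, 0.0732]
ee_rot: [1.638, 2.679, -0.0]
force: [-1.5, -0.1, 0.8]
opening: 0.0108
gripper_force: 0.4
time_s: 35.8
ee_pos: [0.5523, -0.3493, 0.1905]
ee_rot: [1.636, 2.677, -0.0]
force: [0.2, -0.4, -1.9]
opening: 0.0094
gripper_force: 40.0
travel [181.5, 196.3, 5.2] rotz [24.5] yaw 117.1 tilt 0.22 pos [552.3, -349.3, 190.5] F [0.2, -0.4, -1.9] open 9.4 t 35.8
([579.9, -344.8], 56, [372.0, 295.0])
([565.0, -368.6], 63, [328.0, 319.0])
mean [ 572.4 -356.7]
```

```bash
python3 -m jog '[{"fingers":-1,"travel":[12,13,0],"rotation":[0,0,0]},{"fingers":-1,"travel":[20,21.6,0],"rotation":[0,0,0]},{"fingers":-1,"travel":[20,21.6,0],"rotation":[0,0,0]},{"fingers":-1,"travel":[20,21.6,0],"rotation":[0,0,0]},{"fingers":-1,"travel":[20,21.6,0],"rotation":[0,0,0]},{"fingers":-1,"travel":[20,21.6,0],"rotation":[0,0,0]},{"fingers":-1,"travel":[20,21.6,0],"rotation":[0,0,0]},{"fingers":-1,"travel":[20,21.6,0],"rotation":[0,0,0]},{"fingers":-1,"travel":[18,19.6,0],"rotation":[0,0,0]},{"fingers":-1,"travel":[11.5,12.5,0],"rotation":[0,0,0]}]'
python3 -m jog '[{"fingers":-1,"travel":[0,0,0],"rotation":[0,0,6.1]},{"fingers":-1,"travel":[0,0,0],"rotation":[0,0,6.1]},{"fingers":-1,"travel":[0,0,0],"rotation":[0,0,6.1]},{"fingers":-1,"travel":[0,0,0],"rotation":[0,0,6.2]},{"fingers":-1,"travel":[0,0,0],"rotation":[0,0,0]},{"fingers":-1,"travel":[0,0,0],"rotation":[0,0,0]}]'
python3 - <<'E'
from h import *
go(644.2,-98.7,85,92.6)
E
```

```text
time_s: 36.68
ee_pos: [0.6434, -0.0953, 0.1852]
ee_rot: [-1.635, -2.679, 0.001]
force: [0.6, -0.1, -1.2]
opening: 0.0095
gripper_force: 40.0
time_s: 37.18
ee_pos: [0.643, -0.0977, 0.186]
ee_rot: [-2.165, -2.274, 0.002]
force: [0.0, -0.3, -1.5]
opening: 0.0096
gripper_force: 40.0
travel [-1.1, 1.4, 101.0] rotz [0.2] yaw 92.8 tilt 0.14 pos [643.0, -97.7, 186.0] F [0.0, -0.3, -1.5] open 9.6 t 37.2
```

```bash
python3 -m jog '[{"fingers":-1,"travel":[-1,1,20],"rotation":[0,0,0]},{"fingers":-1,"travel":[0,0,20],"rotation":[0,0,0]},{"fingers":-1,"travel":[0,0,15],"rotation":[0,0,0]},{"fingers":-1,"travel":[0,0,10],"rotation":[0,0,0]},{"fingers":-1,"travel":[0,0,8],"rotation":[0,0,0]},{"fingers":-1,"travel":[0,0,0],"rotation":[0,0,0]}]'
python3 -m jog '[{"fingers":-1,"travel":[0,0,6],"rotation":[0,0,0]},{"fingers":-1,"travel":[0,0,6],"rotation":[0,0,0]},{"fingers":-1,"travel":[0,0,6],"rotation":[0,0,0]},{"fingers":-1,"travel":[0,0,0],"rotation":[0,0,0]}]'
python3 -m jog '[{"fingers":-1,"travel":[0,0,3],"rotation":[0,0,0]},{"fingers":-1,"travel":[0,0,3],"rotation":[0,0,0]},{"fingers":-1,"travel":[0,0,0],"rotation":[0,0,0]}]'
```

```text
time_s: 37.68
ee_pos: [0.644, -0.0986, 0.113]
ee_rot: [-2.167, -2.272, 0.002]
force: [-0.4, 0.0, -2.4]
opening: 0.0098
gripper_force: 40.0
time_s: 38.02
ee_pos: [0.6442, -0.0987, 0.0956]
ee_rot: [-2.169, -2.271, 0.001]
force: [-0.4, -0.7, -2.1]
opening: 0.009
gripper_force: 40.0
time_s: 38.27
ee_pos: [0.6444, -0.0987, 0.0903]
ee_rot: [-2.169, -2.272, 0.0]
force: [-0.4, -0.6, -1.6]
opening: 0.0092
gripper_force: 40.0
```

```bash
python3 -m jog '[{"fingers":-1,"travel":[0,0,2],"rotation":[0,0,0]},{"fingers":-1,"travel":[0,0,2],"rotation":[0,0,0]},{"fingers":-1,"travel":[0,0,1],"rotation":[0,0,0]},{"fingers":-1,"travel":[0,0,0],"rotation":[0,0,0]}]'
python3 -m jog '[{"fingers":-0.2,"travel":[0,0,0],"rotation":[0,0,0]},{"fingers":-0.2,"travel":[0,0,0],"rotation":[0,0,0]},{"fingers":-0.2,"travel":[0,0,0],"rotation":[0,0,0]},{"fingers":-0.2,"travel":[0,0,-20],"rotation":[0,0,0]},{"fingers":-0.2,"travel":[0,0,-30],"rotation":[0,0,0]},{"fingers":-0.2,"travel":[0,0,-40],"rotation":[0,0,0]},{"fingers":-0.2,"travel":[0,0,-10],"rotation":[0,0,0]},{"fingers":-0.2,"travel":[0,0,0],"rotation":[0,0,0]}]'
python3 - <<'E'
from h import *
caps(0,641,-36,.056);caps(1,638,26,.056)
t=r.capture("top")
h=cv2.cvtColor(t["pixels"],cv2.COLOR_RGB2HSV).astype(int)
k,l,st,ce=cv2.connectedComponentsWithStats(CAP[2](h).astype(np.uint8))
print("green caps top",[(at(t,ce[j],.044)[0]*1000).round()[:2].tolist()+[int(st[j,4])] for j in range(1,k) if 10<st[j,4]<60])
go(529,-461,185,99.6)
E
```

```text
time_s: 38.6
ee_pos: [0.6445, -0.0987, 0.0856]
ee_rot: [-2.17, -2.272, 0.0]
force: [-0.7, 0.6, -1.2]
opening: 0.0095
gripper_force: 40.0
time_s: 39.27
ee_pos: [0.6459, -0.099, 0.1905]
ee_rot: [2.166, 2.268, 0.005]
force: [0.4, -0.8, 1.2]
opening: 0.0371
gripper_force: 0.0
([622.2, -22.2], 260, [298.0, 141.0])
([656.8, -26.5], 267, [341.0, 148.0])
([623.7, -48.1], 259, [299.0, 173.0])
([657.9, -46.4], 269, [341.0, 173.0])
mean [640.2 -35.8]
([620.9, 39.7], 269, [301.0, 66.0])
([655.0, 34.5], 272, [344.0, 74.0])
([621.6, 13.7], 274, [301.0, 97.0])
([655.4, 14.6], 272, [343.0, 98.0])
mean [638.2  25.6]
green caps top [[768.0, 23.0, 19], [764.0, 38.0, 18], [661.0, -60.0, 11], [618.0, -29.0, 16], [584.0, -15.0, 35], [551.0, -472.0, 28], [547.0, -453.0, 29], [518.0, -478.0, 31], [512.0, -453.0, 31], [451.0, 20.0, 24], [430.0, 27.0, 15], [391.0, 35.0, 21], [373.0, 41.0, 18], [320.0, 53.0, 59], [328.0, -80.0, 13], [304.0, 47.0, 14], [304.0, -11.0, 12], [281.0, 63.0, 16], [252.0, -46.0, 11], [240.0, -78.0, 11], [205.0, 81.0, 11], [86.0, -51.0, 39], [63.0, -23.0, 14], [63.0, -49.0, 18]]
travel [-356.6, -131.8, -0.2] rotz [-7.0] yaw 92.6 tilt 0.06 pos [644.3, -98.7, 184.8] F [-1.0, 0.5, -1.4] open 37.3 t 39.4
```

```bash
python3 -m jog '[{"fingers":0,"travel":[-29.7,-11,0],"rotation":[0,0,0]},{"fingers":0,"travel":[-29.7,-11,0],"rotation":[0,0,0]},{"fingers":0,"travel":[-29.7,-11,0],"rotation":[0,0,0]},{"fingers":0,"travel":[-29.7,-11,0],"rotation":[0,0,0]},{"fingers":0,"travel":[-29.7,-11,0],"rotation":[0,0,0]},{"fingers":0,"travel":[-29.7,-11,0],"rotation":[0,0,0]},{"fingers":0,"travel":[-29.7,-11,0],"rotation":[0,0,0]},{"fingers":0,"travel":[-29.7,-11,0],"rotation":[0,0,0]},{"fingers":0,"travel":[-29.7,-11,0],"rotation":[0,0,0]},{"fingers":0,"travel":[-29.7,-11,0],"rotation":[0,0,0]}]'
python3 -m jog '[{"fingers":0,"travel":[-29.7,-11,0],"rotation":[0,0,0]},{"fingers":0,"travel":[-29.7,-11,0],"rotation":[0,0,0]},{"fingers":0,"travel":[0,0,0],"rotation":[0,0,-3.5]},{"fingers":0,"travel":[0,0,0],"rotation":[0,0,-3.5]},{"fingers":0,"travel":[0,0,0],"rotation":[0,0,0]}]'
python3 - <<'E'
from h import *
go(532,-462,71,99.6); caps(2,532,-462)
E
```

```text
time_s: 40.25
ee_pos: [0.5473, -0.4016, 0.184]
ee_rot: [-2.168, -2.27, 0.0]
force: [1.6, -0.1, 0.5]
opening: 0.0467
gripper_force: 0.0
time_s: 40.67
ee_pos: [0.5284, -0.4611, 0.1837]
ee_rot: [-2.023, -2.4, -0.0]
force: [-0.1, -0.7, -0.6]
opening: 0.0465
gripper_force: 0.0
travel [-1.7, 3.6, 112.7] rotz [0.2] yaw 99.8 tilt 0.15 pos [528.4, -461.1, 183.7] F [-0.1, -0.7, -0.6] open 46.5 t 40.7
([513.2, -451.0], 255, [309.0, 220.0])
([547.6, -450.6], 252, [349.0, 227.0])
([518.1, -476.5], 239, [310.0, 250.0])
([551.2, -470.2], 242, [349.0, 250.0])
mean [ 532.5 -462.1]
```

```bash
python3 -m jog '[{"fingers":0,"travel":[-1.7,3.9,30],"rotation":[0,0,0]},{"fingers":0,"travel":[0,0,35],"rotation":[0,0,0]},{"fingers":0,"travel":[0,0,33],"rotation":[0,0,0]},{"fingers":0,"travel":[0,0,14],"rotation":[0,0,0]},{"fingers":-1,"travel":[0,0,0],"rotation":[0,0,0]},{"fingers":-1,"travel":[0,0,0],"rotation":[0,0,0]},{"fingers":-1,"travel":[0,0,0],"rotation":[0,0,0]},{"fingers":-1,"travel":[0,0,0],"rotation":[0,0,0]},{"fingers":-1,"travel":[0,0,0],"rotation":[0,0,0]},{"fingers":-1,"travel":[0,0,0],"rotation":[0,0,0]}]' 40
python3 -m jog '[{"fingers":-1,"travel":[0,0,0],"rotation":[0,0,0]},{"fingers":-1,"travel":[0,0,-20],"rotation":[0,0,0]},{"fingers":-1,"travel":[0,0,-30],"rotation":[0,0,0]},{"fingers":-1,"travel":[0,0,-30],"rotation":[0,0,0]},{"fingers":-1,"travel":[0,0,-30],"rotation":[0,0,0]},{"fingers":-1,"travel":[0,0,-10],"rotation":[0,0,0]},{"fingers":-1,"travel":[0,0,0],"rotation":[0,0,0]}]'
python3 - <<'E'
from h import *
p=r.observe()["ee_pos"]*1000
go(647,-160.1,190,92.6); caps(2,p[0],p[1],(p[2]+18.8-88+44)/1000)
E
```

```text
time_s: 41.55
ee_pos: [0.5336, -0.4622, 0.0752]
ee_rot: [2.026, 2.399, -0.0]
force: [-0.4, -0.2, 0.2]
opening: 0.0111
gripper_force: 0.2
time_s: 42.13
ee_pos: [0.5339, -0.4625, 0.1971]
ee_rot: [2.024, 2.397, -0.0]
force: [0.2, 0.3, -0.9]
opening: 0.0093
gripper_force: 40.0
travel [279.2, 162.1, 6.6] rotz [7.0] yaw 99.6 tilt 0.27 pos [533.9, -462.5, 197.1] F [0.2, 0.3, -0.9] open 9.3 t 42.1
([515.1, -449.5], 611, [294.0, 253.0])
([548.5, -449.4], 590, [355.0, 263.0])
mean [ 531.8 -449.4]
```

```bash
python3 -m jog '[{"fingers":-1,"travel":[0,0,-20],"rotation":[0,0,0]},{"fingers":-1,"travel":[20,6,-15],"rotation":[0,0,0]},{"fingers":-1,"travel":[30,12,0],"rotation":[0,0,0]},{"fingers":-1,"travel":[30,12,0],"rotation":[0,0,0]},{"fingers":-1,"travel":[30,12,0],"rotation":[0,0,0]},{"fingers":-1,"travel":[30,20,0],"rotation":[0,0,0]},{"fingers":-1,"travel":[30,20,0],"rotation":[0,0,0]},{"fingers":-1,"travel":[30,20,0],"rotation":[0,0,0]},{"fingers":-1,"travel":[30,20,0],"rotation":[0,0,0]},{"fingers":-1,"travel":[30,22,0],"rotation":[0,0,0]}]'
python3 -m jog '[{"fingers":-1,"travel":[19.2,18.1,0],"rotation":[0,0,0]},{"fingers":-1,"travel":[0,0,20],"rotation":[0,0,3.5]},{"fingers":-1,"travel":[0,0,15],"rotation":[0,0,3.5]},{"fingers":-1,"travel":[0,0,0],"rotation":[0,0,0]},{"fingers":-1,"travel":[0,0,0],"rotation":[0,0,0]}]'
python3 - <<'E'
from h import *
go(647,-160.1,87,92.6)
E
```

```text
time_s: 43.02
ee_pos: [0.6314, -0.1796, 0.2261]
ee_rot: [-2.025, -2.398, 0.002]
force: [0.9, -1.3, -1.6]
opening: 0.0095
gripper_force: 40.0
time_s: 43.43
ee_pos: [0.6455, -0.1592, 0.1913]
ee_rot: [-2.165, -2.271, 0.003]
force: [-0.1, 0.2, -0.7]
opening: 0.0097
gripper_force: 40.0
travel [-1.1, 1.8, 104.3] rotz [0.1] yaw 92.7 tilt 0.23 pos [645.5, -159.2, 191.3] F [-0.1, 0.2, -0.7] open 9.7 t 43.4
```

```bash
python3 -m jog '[{"fingers":-1,"travel":[-1,1,20],"rotation":[0,0,0]},{"fingers":-1,"travel":[0,0,20],"rotation":[0,0,0]},{"fingers":-1,"travel":[0,0,15],"rotation":[0,0,0]},{"fingers":-1,"travel":[0,0,10],"rotation":[0,0,0]},{"fingers":-1,"travel":[0,0,8],"rotation":[0,0,0]},{"fingers":-1,"travel":[0,0,0],"rotation":[0,0,0]}]'
python3 -m jog '[{"fingers":-1,"travel":[0,0,6],"rotation":[0,0,0]},{"fingers":-1,"travel":[0,0,6],"rotation":[0,0,0]},{"fingers":-1,"travel":[0,0,6],"rotation":[0,0,0]},{"fingers":-1,"travel":[0,0,0],"rotation":[0,0,0]}]'
python3 -m jog '[{"fingers":-1,"travel":[0,0,4],"rotation":[0,0,0]},{"fingers":-1,"travel":[0,0,3],"rotation":[0,0,0]},{"fingers":-1,"travel":[0,0,0],"rotation":[0,0,0]}]'
```

```text
time_s: 43.93
ee_pos: [0.6469, -0.1605, 0.1194]
ee_rot: [-2.168, -2.271, 0.001]
force: [-0.6, 0.1, -1.4]
opening: 0.0095
gripper_force: 40.0
time_s: 44.27
ee_pos: [0.647, -0.1603, 0.1016]
ee_rot: [-2.169, -2.271, 0.001]
force: [-0.8, 0.0, -1.6]
opening: 0.0094
gripper_force: 40.0
time_s: 44.52
ee_pos: [0.6472, -0.1604, 0.0952]
ee_rot: [-2.169, -2.272, 0.001]
force: [0.2, 0.2, -1.6]
opening: 0.0094
gripper_force: 40.0
```

```bash
python3 -m jog '[{"fingers":-1,"travel":[0,0,3],"rotation":[0,0,0]},{"fingers":-1,"travel":[0,0,3],"rotation":[0,0,0]},{"fingers":-1,"travel":[0,0,1.5],"rotation":[0,0,0]},{"fingers":-1,"travel":[0,0,0],"rotation":[0,0,0]}]'
python3 -m jog '[{"fingers":-0.2,"travel":[0,0,0],"rotation":[0,0,0]},{"fingers":-0.2,"travel":[0,0,0],"rotation":[0,0,0]},{"fingers":-0.2,"travel":[0,0,0],"rotation":[0,0,0]},{"fingers":-0.2,"travel":[0,0,-20],"rotation":[0,0,0]},{"fingers":-0.2,"travel":[0,0,-30],"rotation":[0,0,0]},{"fingers":-0.2,"travel":[0,0,-40],"rotation":[0,0,0]},{"fingers":-0.2,"travel":[0,0,-10],"rotation":[0,0,0]},{"fingers":-0.2,"travel":[0,0,0],"rotation":[0,0,0]}]'
python3 - <<'E'
from h import *
for i,x,y in((2,647,-160),(3,644,-98),(0,641,-36),(1,638,26)):caps(i,x,y,.056,38)
go(634.5,113,130,92.6)
E
```

```text
time_s: 44.85
ee_pos: [0.6472, -0.1604, 0.0878]
ee_rot: [-2.169, -2.272, 0.0]
force: [-0.1, -0.4, -1.2]
opening: 0.0094
gripper_force: 40.0
time_s: 45.52
ee_pos: [0.6487, -0.1608, 0.1931]
ee_rot: [2.166, 2.268, 0.005]
force: [-0.6, 0.9, -0.0]
opening: 0.0374
gripper_force: 0.0
([628.7, -146.5], 251, [300.0, 217.0])
([662.7, -150.9], 252, [341.0, 224.0])
([629.8, -172.5], 238, [301.0, 247.0])
([664.0, -170.8], 253, [341.0, 247.0])
mean [ 646.3 -160.2]
([675.1, -83.9], 163, [362.0, 144.0])
mean [675.1 -83.9]
([622.4, -22.2], 254, [301.0, 66.0])
([656.8, -26.5], 261, [344.0, 73.0])
([657.7, -46.4], 262, [344.0, 97.0])
([623.6, -48.1], 262, [301.0, 98.0])
mean [640.1 -35.8]
([620.3, 35.0], 75, [303.0, 2.0])
([655.3, 33.7], 225, [346.0, 5.0])
([621.6, 13.8], 245, [303.0, 25.0])
([655.5, 14.6], 235, [345.0, 26.0])
mean [638.2  24.3]
travel [273.6, 0.3, 56.9] rotz [0.0] yaw 92.6 tilt 0.11 pos [646.9, -160.3, 186.7] F [0.2, -0.2, -0.8] open 37.1 t 45.7
```

All four carriers are in their bays. Next is the button.

```bash
python3 -m jog '[{"fingers":-1,"travel":[27.4,0.1,0],"rotation":[0,0,0]},{"fingers":-1,"travel":[27.4,0.1,0],"rotation":[0,0,0]},{"fingers":-1,"travel":[27.4,0.1,0],"rotation":[0,0,0]},{"fingers":-1,"travel":[27.4,0.1,0],"rotation":[0,0,0]},{"fingers":-1,"travel":[27.4,0.1,0],"rotation":[0,0,0]},{"fingers":-1,"travel":[27.4,0.1,0],"rotation":[0,0,0]},{"fingers":-1,"travel":[27.4,0.1,0],"rotation":[0,0,0]},{"fingers":-1,"travel":[27.4,0.1,0],"rotation":[0,0,0]},{"fingers":-1,"travel":[27.4,0.1,0],"rotation":[0,0,0]},{"fingers":-1,"travel":[27.4,0.1,0],"rotation":[0,0,0]}]'
python3 -m jog '[{"fingers":-1,"travel":[0,0,35],"rotation":[0,0,0]},{"fingers":-1,"travel":[0,0,35],"rotation":[0,0,0]},{"fingers":-1,"travel":[0,0,20],"rotation":[0,0,0]},{"fingers":-1,"travel":[0,0,20],"rotation":[0,0,0]},{"fingers":-1,"travel":[0,0,0],"rotation":[0,0,0]}]'
python3 -m jog '[{"fingers":-1,"travel":[0,0,5],"rotation":[0,0,0]},{"fingers":-1,"travel":[0,0,5],"rotation":[0,0,0]},{"fingers":-1,"travel":[0,0,0],"rotation":[0,0,0]}]'
python3 -m jog '[{"fingers":-1,"travel":[0,0,3],"rotation":[0,0,0]},{"fingers":-1,"travel":[0,0,0],"rotation":[0,0,0]}]'
```

```text
time_s: 46.55
ee_pos: [0.6351, 0.1146, 0.1868]
ee_rot: [-2.169, -2.271, 0.002]
force: [-0.1, 0.6, 0.4]
opening: 0.0004
gripper_force: 0.0
time_s: 46.97
ee_pos: [0.6333, 0.1131, 0.0726]
ee_rot: [-2.166, -2.269, 0.009]
force: [0.2, 0.1, -0.6]
opening: 0.0004
gripper_force: 0.0
time_s: 47.22
ee_pos: [0.6361, 0.1133, 0.0687]
ee_rot: [2.17, 2.272, 0.001]
force: [-2.1, -0.9, 3.2]
opening: 0.0005
gripper_force: 1.7
time_s: 47.38
ee_pos: [0.6362, 0.1134, 0.0663]
ee_rot: [2.169, 2.271, 0.002]
force: [-1.6, -0.3, 4.7]
opening: 0.0003
gripper_force: 2.4
```

```bash
python3 -m jog '[{"fingers":-1,"travel":[0,0,2],"rotation":[0,0,0]},{"fingers":-1,"travel":[0,0,0],"rotation":[0,0,0]}]'
python3 -m jog '[{"fingers":-1,"travel":[0,0,1],"rotation":[0,0,0]},{"fingers":-1,"travel":[0,0,0],"rotation":[0,0,0]}]'
python3 -m jog '[{"fingers":-1,"travel":[0,0,1],"rotation":[0,0,0]},{"fingers":-1,"travel":[0,0,0],"rotation":[0,0,0]}]'
```

```text
time_s: 47.55
ee_pos: [0.6364, 0.1134, 0.0661]
ee_rot: [2.169, 2.271, 0.003]
force: [-7.8, -0.7, 17.3]
opening: 0.0003
gripper_force: 8.8
time_s: 47.72
ee_pos: [0.6364, 0.1134, 0.0659]
ee_rot: [2.169, 2.271, 0.003]
force: [-11.9, -1.1, 25.3]
opening: 0.0002
gripper_force: 13.1
time_s: 47.88
ee_pos: [0.6365, 0.1134, 0.0658]
ee_rot: [2.168, 2.271, 0.003]
force: [-16.2, -2.2, 34.4]
opening: 0.0004
gripper_force: 17.1
```

The button has bottomed out (17 to 34 N at a hard stop after about 5 N of spring). I retreat and verify.

```bash
python3 -m jog '[{"fingers":-1,"travel":[0,0,-10],"rotation":[0,0,0]},{"fingers":-1,"travel":[0,0,-30],"rotation":[0,0,0]},{"fingers":-1,"travel":[0,0,-40],"rotation":[0,0,0]},{"fingers":-1,"travel":[0,0,-40],"rotation":[0,0,0]},{"fingers":-1,"travel":[0,0,-40],"rotation":[0,0,0]},{"fingers":-1,"travel":[0,-35,-10],"rotation":[0,0,0]},{"fingers":-1,"travel":[0,-35,0],"rotation":[0,0,0]},{"fingers":-1,"travel":[0,-35,0],"rotation":[0,0,0]},{"fingers":-1,"travel":[0,-35,0],"rotation":[0,0,0]},{"fingers":-1,"travel":[0,0,0],"rotation":[0,0,0]}]'
python3 - <<'E'
from h import *
go(0,0,0)
t=r.capture("top");s=r.capture("side")
for i in range(4):
    print(i,[(round(k["conf"],2),np.round(k["at"]).tolist(),(at(s,k["at"],.06)[0]*1000).round()[:2].tolist()) for k in r.cut_out(s,f"carrier{i}_bar")[:2] if k["conf"]>.3])
for n,z in(("cover_handle",.011),("opener_grip",.02)):print(n,[(round(k["conf"],2),rect(t,k["region"],z)) for k in r.cut_out(t,n)[:2]])
h=cv2.cvtColor(t["pixels"],cv2.COLOR_RGB2HSV).astype(int);yy,xx=np.mgrid[:480,:640]
print("mat",rect(t,cv2.morphologyEx(((xx>70)&(xx<212)&(yy>215)&(yy<385)&(h[...,1]>100)&(abs(h[...,0]-110)<15)).astype(np.uint8),cv2.MORPH_CLOSE,np.ones((5,5))),.006))
E
```

```text
time_s: 48.72
ee_pos: [0.4921, 0.1068, 0.2328]
ee_rot: [2.168, 2.272, 0.003]
force: [-0.7, 0.3, 0.3]
opening: 0.0005
gripper_force: 0.0
travel [-83.9, -497.0, 231.7] rotz [] yaw 92.7 tilt 0.12 pos [492.1, 106.8, 232.8] F [-0.7, 0.3, 0.3] open 0.5 t 48.7
0 [(0.7, [342.0, 237.0], [637.0, -35.0])]
1 [(0.76, [330.0, 226.0], [627.0, 25.0])]
2 [(0.61, [359.0, 265.0], [634.0, -157.0])]
3 [(0.64, [351.0, 249.0], [639.0, -92.0]), (0.42, [345.0, 187.0], [746.0, 198.0])]
cover_handle [(0.71, (array([456.9, 380.2, 239.4,  97.9, 155.1]), 3016))]
opener_grip [(0.85, (array([ 807.3, -265.6,  143.2,   21.9,  167. ]), 435)), (0.19, (array([639.9, -58.8, 317.9, 148. ,  92.7]), 3402))]
mat (array([461.7, 377.1, 304.4, 149.4, 154.6]), 2222)
```

```bash
python3 -c "
from station import r
print(r.close_job())"
```

```text
the job is handed in; nothing more can be done
None
```

I handed the job in at about 49 s on the robot's clock: the cover is pried off and flat on the blue mat, all four carriers are in their bays, the start button was pressed to its stop and released, and the opener is back on its black mat; the hand-in returned no verdict.

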